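# Fit the splash cover and hold the ultrasonic probe centred in its collar

## Task

Get the beaker ready for ultrasonic dispersing: fit the white splash cover on the steel beaker, skirt down and seated on the rim, and let go of it. Then take the ultrasonic probe from its rest and lower its steel horn through the cover's collar, without ever touching the cover or the beaker with the probe, until the tip is about 15 mm above the beaker's bottom. Finish still holding the probe there, upright, centred in the collar and still; the beaker and everything else stay where they stand.

Things in the scene. Friction and masses are not known exactly. Their poses are not given: they have to be found in the camera images.
- beaker: open steel sample beaker, 75 mm tall, 68 mm across the rim, 62 mm across the body, 0.16 kg, standing loose on the bench. Origin: centre of its underside, z up; its inner floor is 3 mm above the origin, its rim 75 mm above. The mouth is about 56 mm clear. The orange sample in it is only a look (its top 27 mm above the inner floor): the horn dips into it freely.
- cover_collar (a point): white plastic splash cover, 90 g, starts skirt down on the bench. A raised round collar, 40 mm across, 32 mm tall, stands on a flat flange 76 mm across. This point: on the bore's axis, z up, 34 mm above the skirt's lower edge, 22 mm above the flange's top face, 10 mm below the collar's top. Grip the collar's outside at this height; fingertips over 22 mm below it hit the flange.
- cover_mouth (a point): centre of the collar's top, where its 24 mm bore opens (through collar and flange), 44 mm above the skirt's lower edge. Under the 5 mm flange a tapered skirt 7 mm deep (45 mm across at the bottom, 51 at the top) drops into the beaker's mouth, 2.5 mm play all round. Seated, flange on rim, this point is 112 mm above the beaker's origin.
- probe_grip (a point): cordless ultrasonic probe, 0.28 kg, loose, upright in its rest: a round grey hand grip 42 mm across, 80 mm tall, with a black domed cap (7 mm) on top. This point: on its axis, z up, at the middle of the grip, 40 mm above the grip's lower face, 157 mm above the horn's tip. Grip it here from above; all sides are alike. In its rest its top is 222 mm above the bench.
- probe_tip (a point): centre of the flat lower end of the probe's steel horn, on its axis, 157 mm below the middle of the grip. The horn is 13 mm across and 105 mm long; between horn and grip is a dark nose 29 mm across, 12 mm long, wider than the bore: it must stay above the collar.
- rest: fixed probe rest: grey round foot 92 mm across, a column at its own +x side (36 mm out), a black seat ring (54 mm outside, 35 mm inside) on the foot's axis, its top 135 mm above the bench. The probe's nose hangs in the ring, its grip stands on top; lift straight up by 130 mm to clear the horn. Origin: centre of the foot's underside, z up.
- dispersant: bystander: white dispersant bottle with a red cap, 58 mm across, 130 mm tall; origin at the centre of its underside.
- mouse: bystander: black computer mouse, 110 x 60 x 36 mm; origin at the centre of its underside.
- vial_black: bystander: glass sample vial with a black cap, 25 mm across, 52 mm tall; origin at the centre of its underside.
- vial_white: bystander: glass sample vial with a white cap, 20 mm across, 42 mm tall; origin at the centre of its underside.
- spatula: bystander: steel spatula 198 mm long lying flat; origin at its middle, underside.
- tweezers: bystander: steel tweezers 126 mm long lying flat; origin at their middle, underside.

How it is judged:
By the outcome, as a careful person would: the job done as asked, in the order asked, and still so for the second after the job is handed in, while the arm keeps its last pose, push and grip.
It also fails if it takes over 67 s, if anything falls off the work surface, if the arm or the gripper's body presses on something with over 40 N, if the wrist force passes 120 N, or if a joint passes its speed limit or range.

## Robot

A 6-joint arm with a two-finger parallel gripper is mounted at the origin on a cart in front of the work surface, level with it; the furniture and walls round the work are solid. World frame = base frame: x ahead of the robot, y to its left, z up, the work surface at z = 0. Lengths are in mm, angles in rad, forces in N, time in s.
With the tool pointing down it reaches from about 400 to 925 mm from the base axis. Payload 12.5 kg.
Tool frame: the origin (TCP) lies at the very end of the fingers, on their centre line; the grasp point (between the pads) lies 19 mm behind it; z points along the fingers, x is the direction in which the jaws open and shut, and the axes are right-handed (so a half turn about z gives the same grasp; the last joint's range is limited). The gripper opens to 95 mm and grips with 3 to 60 N. Pads are 20 mm wide; open, the fingers measure 119 mm over their backs; the gripper's body (75 mm by 180 mm) begins 59 mm behind the grasp point.
Start: joints at [1.237, 0.491, 1.559, -0, 1.092, -0.106], TCP at [141.129, 608.878, 187.761] pointing down, gripper open.
Joint ranges: [-3.1, 3.1], [-0.84, 2.19], [0.05, 2.79], [-1.13, 4.28], [0.06, 2.93], [-2.69, 2.69]. Speed limits (rad/s): [2.22, 2.22, 2.79, 3.14, 3.14, 3.14].

## Interface

Orientations are given as [roll, pitch, yaw] about the fixed x, y, z axes, in that order (R = Rz(yaw) Ry(pitch) Rx(roll)).
In Python, from cell import * gives the robot as it stands.
- The arm moves only by the shell command python3 -m inch 'ROWS'. ROWS is JSON, a list that holds one entry, the list of rows, each a list of 5 numbers: the shift along the world's x, y, z in mm, then the turn about the world's z in rad, then the closure, from 0 (fully open) to 1 (shut). A call has 1 to 10 rows; each row shifts and turns the commanded pose from where the row before left it; what a row does not reach is not made up. A row lasts 1/8 s, in which the tool goes at most 62.5 mm and 10.7 degrees, less where a joint would pass 70% of its speed; a pose out of reach is approached as far as the arm can. A call is refused whole if a number of a shift passes 62.5 or a number of a turn 0.188, either way. A call with a gripper value outside its range is refused whole. The fingers move at their own pace and stop on an object; the grip force is fixed at half the most. Time passes only in rows, so rows that do not move let the fingers close. It gives the time, the measured TCP pose, the force and the opening at its end, in the units of the state.
- get_obs(): the state, without advancing time (a new reading comes with each control period).
- get_image(name): name is "side" or "top" or "wrist"; returns a dict with "image" (384x512x3 uint8, red, green, blue), "fx", "fy", "cx", "cy" (pixels), "k1" (the pictures are not rectified: a ray, as slopes to the right and down, at radius r is drawn at 1 + k1 r^2 times it, then the intrinsics apply), "rvec" (rotation vector, rad) and "tvec" (3), from world to camera coordinates, as OpenCV has them. Camera axes: x right, y down, z forward; pixel columns grow to the right and rows downward; lengths in mm; the calibration is good to about 2 mm. A picture is of the moment at which its call begins. There is no depth.
- hand_in(): hands the job in, once; it reports no verdict.
The state is a dict: "time": time; "joint_pos": joint angles; "joint_vel": joint speeds; "tau": joint torques, N m; "tool_pos": TCP position; "tcp_rot": TCP orientation; "wrist_force": force on the tool from outside, world axes, zero at the start; "ft_torque": the same for the moment, N m; "finger_gap": finger opening in mm.
Only numpy, scipy, OpenCV 4.12 (cv2) and the standard library are available. Lean on these libraries where they do the work, as an engineer would, in place of code of your own. Each camera call takes 0.05 s, during which the arm holds its last target.

## Working session

There is one attempt and no reset: what is moved stays moved. The work goes in short steps, Python scripts to look and compute and a shell command to move; the robot and the scene stay as the last step left them, time stands still between calls to the robot, and variables do not carry over. Pictures are saved under pics/ and viewed, and the job is handed in when it is done.

```bash
mkdir -p pics; ls; cat > h.py <<'E'
from cell import *
import numpy as np, cv2
def grab(n,tag):
    d=get_image(n); cv2.imwrite(f'pics/{tag}.png',cv2.cvtColor(d['image'],cv2.COLOR_RGB2BGR)); np.savez(f'pics/{tag}.npz',**d); return d
def ld(tag): return dict(np.load(f'pics/{tag}.npz'))
def ray(d,u,v):
    R=cv2.Rodrigues(np.array(d['rvec'],float))[0]; t=np.array(d['tvec'],float).ravel()
    K=np.array([[d['fx'],0,d['cx']],[0,d['fy'],d['cy']],[0,0,1]],float)
    p=cv2.undistortPoints(np.array([[[u,v]]],float),K,np.array([float(d['k1']),0,0,0]))[0,0]
    # brown model inverse matches: drawn = r(1+k1 r^2)
    return -R.T@t, R.T@np.array([p[0],p[1],1.])
def onz(d,u,v,z):
    o,r=ray(d,u,v); return o+r*(z-o[2])/r[2]
def proj(d,P):
    K=np.array([[d['fx'],0,d['cx']],[0,d['fy'],d['cy']],[0,0,1]],float)
    return cv2.projectPoints(np.array(P,float).reshape(-1,1,3),np.array(d['rvec'],float),np.array(d['tvec'],float),K,np.array([float(d['k1']),0,0,0]))[0][:,0]
E
python3 - <<'E'
from h import *
print(get_obs())
for n in ['side','top','wrist']:
    d=grab(n,n+'0'); print(n,{k:v for k,v in d.items() if k!='image'}, ray(d,256,192))
E
```

```text
pics
{'time': 0.0, 'joint_pos': array([ 1.23736405e+00,  4.91550695e-01,  1.55946524e+00, -2.29608877e-05,
        1.09167999e+00, -1.05579589e-01]), 'joint_vel': array([ 0.00081173,  0.00085528, -0.0005435 ,  0.0014593 ,  0.00260364,
       -0.00188829]), 'tau': array([ 1.83144781e-03, -6.12643647e+01, -2.58163923e+01,  6.93082390e-02,
        4.83112398e-02, -1.50392229e-04]), 'tool_pos': array([141.05919726, 608.58967059, 187.1618291 ]), 'tcp_rot': array([-3.14149664e+00,  1.09927637e-03,  1.34295429e+00]), 'wrist_force': array([-0.8693968 , -0.06849066, -0.66089844]), 'ft_torque': array([ 0.01921566,  0.00587363, -0.06434836]), 'finger_gap': 95.23028784395332}
side {'fx': 375.205226424067, 'fy': 375.205226424067, 'cx': 259.145446433961, 'cy': 190.36927732559946, 'k1': -0.024557697311772108, 'rvec': array([ 2.10615407, -0.59991748,  0.322165  ]), 'tvec': array([-477.69163577,  287.88692056,  774.52096015])} (array([ 151.00229022, -655.00752523,  677.57977085]), array([ 0.43004184,  0.70090987, -0.56910328]))
top {'fx': 370.5714558689285, 'fy': 370.5714558689285, 'cx': 254.1987311532824, 'cy': 195.3628684629261, 'k1': -0.002351175063879019, 'rvec': array([ 2.27353505, -1.91757985,  0.20967154]), 'tvec': array([ -52.34981926,  604.46939615, 1107.53433897])} (array([ 359.63339062,   13.30929208, 1210.47212011]), array([ 0.21856568,  0.02829861, -0.97546615]))
wrist {'fx': 277.0119226849772, 'fy': 277.0119226849772, 'cx': 255.4778600572949, 'cy': 195.13053282647587, 'k1': -0.06824612632266851, 'rvec': array([-2.29792635, -1.82431292, -0.2301666 ]), 'tvec': array([-624.4524782 ,  -27.3722743 ,  391.44509223])} (array([ 72.34115292, 624.85416072, 385.02394027]), array([ 0.23295995, -0.05368352, -0.97107106]))
```

View pics/side0.png

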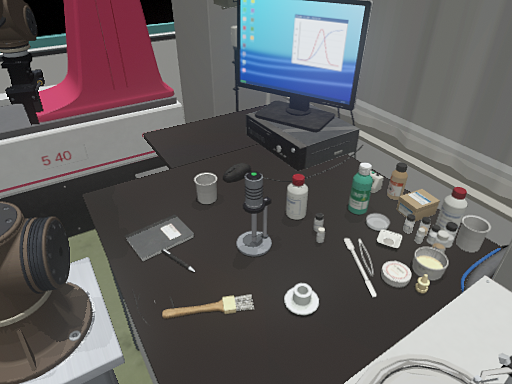

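View pics/top0.png

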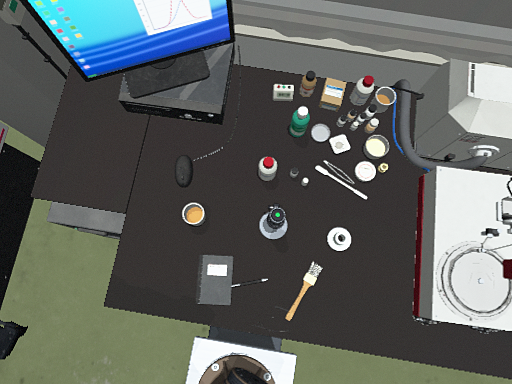

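View pics/wrist0.png

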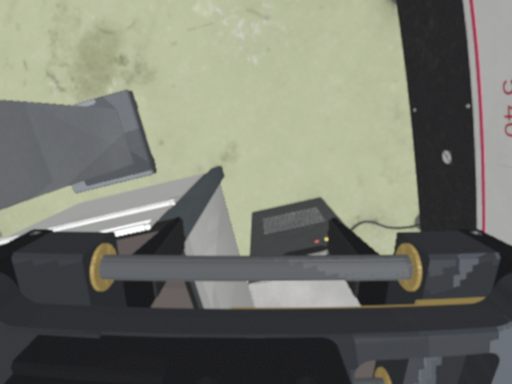

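The side and top views show the probe in its rest at top (275,218), the cover at (339,239), a beaker at (193,213), and a similar vessel at (385,97). I'll zoom in on these.

```bash
python3 - <<'E'
from h import *
import cv2
t=cv2.imread('pics/top0.png');s=cv2.imread('pics/side0.png')
def z(im,x,y,w=60,h=60): return cv2.resize(im[y:y+h,x:x+w],(260,260),interpolation=cv2.INTER_CUBIC)
a=np.hstack([z(t,165,185),z(t,245,190),z(t,310,210)])
b=np.hstack([z(s,175,160),z(s,225,165,100,100),z(s,272,270)])
cv2.imwrite('pics/z0.png',np.vstack([a,b]))
d=ld('top0')
for n,u,v,h in [('beaker rim',194,213,75),('mouth',340,237,44),('cap',278,213,222),('foot',273,224,0),('other',385,97,75),('mouse',184,170,20),('disp',268,162,130),('vb',294,173,52),('vw',305,182,42),('spat',341,182,0),('monitor stand',205,120,100)]:
    print(n,onz(d,u,v,h).round(1))
E
```

```text
beaker rim [515.7 224.6  75. ]
mouth [ 522.6 -237.7   44. ]
cap [533.8 -26.3 222. ]
foot [534.  -24.7   0. ]
other [1006.8 -323.2   75. ]
mouse [659.9 297.   20. ]
disp [700.2  24.3 130. ]
vb [702.3 -64.   52. ]
vw [ 681.3 -104.3   42. ]
spat [ 713.4 -228.3    0. ]
monitor stand [814.1 246.2 100. ]
```

View pics/z0.png

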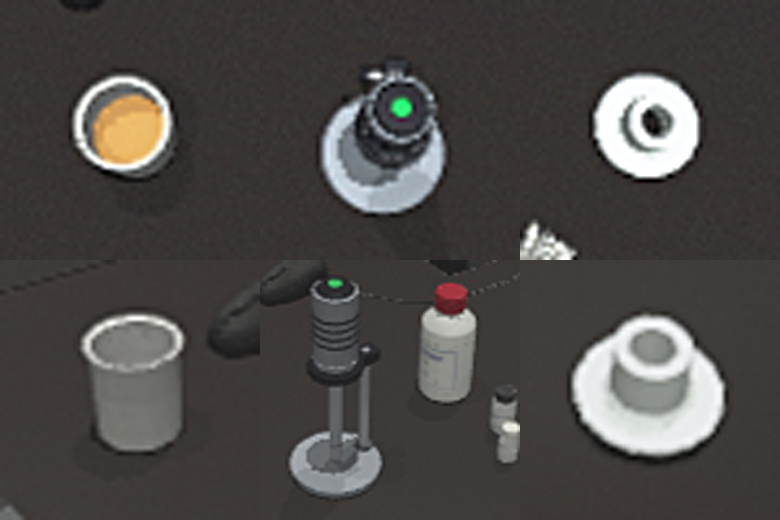

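The bench beaker (orange sample), probe, and cover are located roughly. I'll fly to a hover over the beaker for a closer wrist view.

```bash
python3 -m inch '[[[33,-38,11,0,0],[33,-38,11,0,0],[33,-38,11,0,0],[33,-38,11,0,0],[33,-38,11,0,0],[33,-38,11,0,0],[33,-38,11,0,0],[33,-38,11,0,0],[33,-38,11,0,0],[33,-38,11,0,0]]]'; python3 -m inch '[[[15,0,0,0,0],[0,0,0,0,0],[0,0,0,0,0],[0,0,0,0,0]]]'; python3 - <<'E'
from h import *
d=grab('wrist','w1'); print(d['rvec'],d['tvec'],get_obs()['tool_pos'],get_obs()['joint_pos'])
print(proj(d,[[515,224,75],[515,224,0]]))
E
```

```text
time: 1.4
tool_pos: [472.0, 227.4, 298.1]
tcp_rot: [-3.141, -0.0, 1.343]
wrist_force: [0.6, 0.1, -0.3]
finger_gap: 95.3
time: 1.9
tool_pos: [485.3, 229.7, 297.6]
tcp_rot: [-3.141, 0.0, 1.344]
wrist_force: [0.2, 0.2, 0.3]
finger_gap: 95.2
[-2.29728803 -1.82641822 -0.23131438] [-333.02315017 -463.12344209  392.3633642 ] [485.4134262  229.57009724 297.73787416] [ 3.18668953e-01  2.66622329e-01  1.61374485e+00  1.07554793e-04
  1.26135921e+00 -1.02573041e+00]
[[256.31200267 190.36967613]
 [256.20781538 180.78012767]]
```

View pics/w1.png

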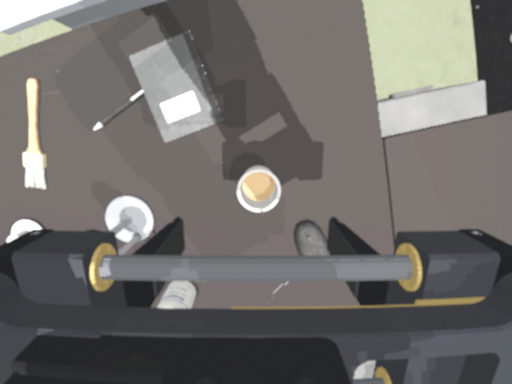

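The wrist view shows the beaker rim around (258,190), the rest foot at (130,218), and the bottle at (178,295). I'll fit the rim circle in all the views by casting contour points onto the rim plane.

```bash
cat >> h.py <<'E'
def circ(P):
    A=np.c_[2*P[:,0],2*P[:,1],np.ones(len(P))]; s=np.linalg.lstsq(A,(P[:,:2]**2).sum(1),rcond=None)[0]
    r=np.sqrt(s[2]+s[0]**2+s[1]**2); return s[0],s[1],r,np.std(np.hypot(P[:,0]-s[0],P[:,1]-s[1])-r)
def edges(d,c,rmm,z,lo=0.75,hi=1.3,n=72,pol=-1,ch=None,arcs=None):
    """radial edge search about world centre c at height z; strongest bright->dark (pol=-1) edge; circle fit w/ outlier rejection"""
    g=d['image'].astype(np.float32).mean(2) if ch is None else d['image'].astype(np.float32)[...,ch]
    g=cv2.GaussianBlur(g,(0,0),0.8); out=[]
    rr=np.linspace(lo*rmm,hi*rmm,80)
    for a in np.linspace(0,2*np.pi,n,endpoint=False):
        if arcs is not None and not arcs(a): continue
        P=np.c_[c[0]+rr*np.cos(a),c[1]+rr*np.sin(a),np.full(80,z)]
        q=proj(d,P).astype(np.float32); v=cv2.remap(g,q[:,0].reshape(1,-1),q[:,1].reshape(1,-1),cv2.INTER_LINEAR)[0]
        dv=np.gradient(v)*-1*(-pol) ; dv = -np.gradient(v) if pol==-1 else np.gradient(v)
        i=int(np.argmax(dv[2:-2]))+2
        out.append([*P[i,:2],dv[i]])
    out=np.array(out); k=out[:,2]>0.4*np.median(out[:,2])
    for _ in range(5):
        x,y,r,s=circ(out[k]); e=np.abs(np.hypot(out[:,0]-x,out[:,1]-y)-r); k=e<max(2.0*s,0.5)
    return x,y,r,s,int(k.sum())
E
python3 - <<'E'
from h import *
for t in ['w1','top0','side0']:
    d=ld(t)
    for c in [(515,224)]:
        for _ in range(3):
            e=edges(d,c,34,75); c=e[:2]
    print(t,np.round(e,2))
for t in ['top0','side0']:
    d=ld(t); c=(522.6,-237)
    for _ in range(3):
        e=edges(d,c,38,12); c=e[:2]
    print(t,'flange',np.round(e,2))
    c=e[:2]
    for _ in range(3):
        e=edges(d,c,12,44,.5,1.4,pol=1); c=e[:2]
    print(t,'bore',np.round(e,2))
E
```

```text
w1 [5.1646e+02 2.2707e+02 3.5120e+01 4.3000e-01 5.3000e+01]
top0 [515.39 228.43  35.02   0.53  64.  ]
side0 [514.6  226.8   35.56   1.39  65.  ]
top0 flange [ 521.56 -241.49   38.32    0.56   60.  ]
top0 bore [ 521.96 -241.27   10.45    0.72   62.  ]
side0 flange [ 520.34 -243.27   38.49    0.69   54.  ]
side0 bore [ 520.84 -242.82   11.2     0.54   68.  ]
```

```bash
python3 -m inch '[[[0,-50,0,0,0],[0,-50,0,0,0],[0,-50,0,0,0],[0,-50,0,0,0],[0,-50,0,0,0],[0,0,0,0,0],[0,0,0,0,0],[0,0,0,0,0]]]'; python3 - <<'E'
from h import *
d=grab('wrist','w2'); 
E
python3 -m inch '[[[3,-55,0,0,0],[3,-55,0,0,0],[3,-55,0,0,0],[3,-57,0,0,0],[0,0,-50,0,0],[0,0,-50,0,0],[0,0,0,0,0],[0,0,0,0,0],[0,0,0,0,0]]]'; python3 - <<'E'
from h import *
d=grab('wrist','w3'); print(get_obs()['tool_pos'],get_obs()['joint_pos'])
c=(521,-242)
for _ in range(3):
    e=edges(d,c,38,12); c=e[:2]
print('flange',np.round(e,2))
for _ in range(3):
    e=edges(d,c,12,44,.5,1.4,pol=1); c=e[:2]
print('bore',np.round(e,2))
E
```

```text
time: 2.95
tool_pos: [486.1, -20.0, 297.8]
tcp_rot: [-3.142, -0.0, 1.345]
wrist_force: [-0.1, -0.1, -0.9]
finger_gap: 94.8
time: 4.12
tool_pos: [499.0, -243.2, 199.8]
tcp_rot: [3.139, 0.001, 1.344]
wrist_force: [-0.8, 0.1, 0.4]
finger_gap: 94.8
[ 498.88533636 -243.22023532  199.61649344] [-5.72689438e-01  3.77821257e-01  1.71928738e+00  1.14436734e-04
  1.04149994e+00 -1.91625962e+00]
flange [ 5.2285e+02 -2.4258e+02  3.9280e+01  2.3000e-01  5.7000e+01]
bore [ 5.2219e+02 -2.4246e+02  1.0610e+01  2.6000e-01  5.6000e+01]
```

View pics/w2.png

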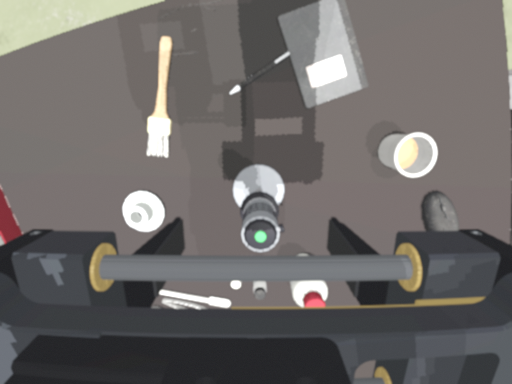

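View pics/w3.png

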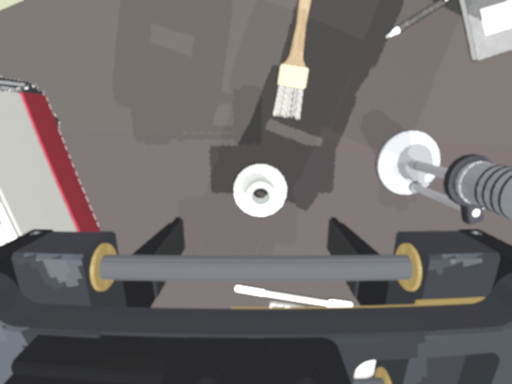

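The wrist view centres on the cover (flange at (260,190)); the fits agree at (522.5, -242.5). The brush and spatula are clear of the fingers. Descending.

```bash
python3 -m inch '[[[12,0.5,0,0,0],[12,0,-20,0,0],[0,0,-40,0,0],[0,0,-40,0,0],[0,0,-30,0,0],[0,0,0,0,0],[0,0,0,0,0]]]'; python3 - <<'E'
from h import *
d=grab('wrist','w4'); grab('side','s4'); print(get_obs()['tool_pos'],get_obs()['wrist_force'])
c=(522,-242)
for _ in range(3):
    e=edges(d,c,20,44,.7,1.2); c=e[:2]
print('collar',np.round(e,2))
for _ in range(3):
    e=edges(d,c,12,44,.5,1.4,pol=1); c=e[:2]
print('bore',np.round(e,2))
E
```

```text
time: 5.05
tool_pos: [522.7, -242.8, 68.1]
tcp_rot: [3.141, 0.0, 1.343]
wrist_force: [-0.0, -0.9, 0.1]
finger_gap: 94.9
[ 522.80755206 -242.91084113   68.82421798] [-0.5655008  -0.04482927 -0.46817049]
collar [ 526.26 -242.24   22.47    0.93   50.  ]
bore [ 5.2291e+02 -2.4270e+02  1.1710e+01  2.4000e-01  6.6000e+01]
```

View pics/w4.png

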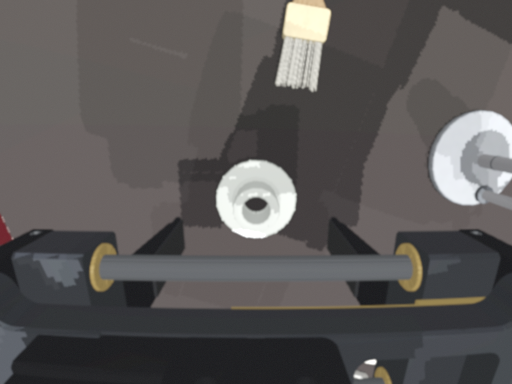

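View pics/s4.png

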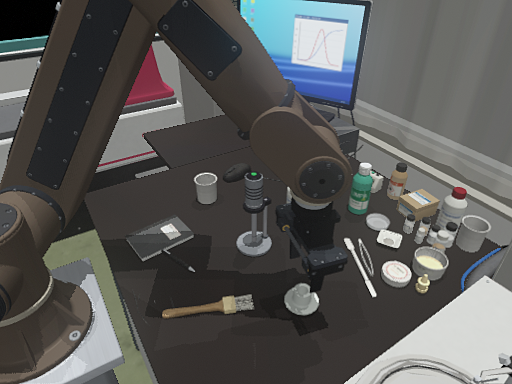

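Aligned within 0.3 mm of the bore axis (bore seen at (256,204)). Going down and closing.

```bash
python3 -m inch '[[[0,0,-20,0,0],[0,0,-20,0,0],[0,0,-12.5,0,0],[0,0,0,0,0],[0,0,0,0,0]]]'; python3 -m inch '[[[0,0,0,0,1],[0,0,0,0,1],[0,0,0,0,1],[0,0,0,0,1],[0,0,0,0,1],[0,0,0,0,1]]]'; python3 - <<'E'
from h import *
d=grab('wrist','w5'); print(get_obs()['tool_pos'],get_obs()['finger_gap'])
E
```

```text
time: 5.78
tool_pos: [522.5, -242.9, 16.0]
tcp_rot: [3.14, 0.0, 1.343]
wrist_force: [-0.2, -0.1, 0.6]
finger_gap: 95.0
time: 6.52
tool_pos: [522.1, -242.6, 15.2]
tcp_rot: [-3.142, -0.0, 1.343]
wrist_force: [1.3, -0.6, 0.3]
finger_gap: 40.7
[ 522.11553586 -242.5844       15.24666471] 37.73181794847883
```

View pics/w5.png

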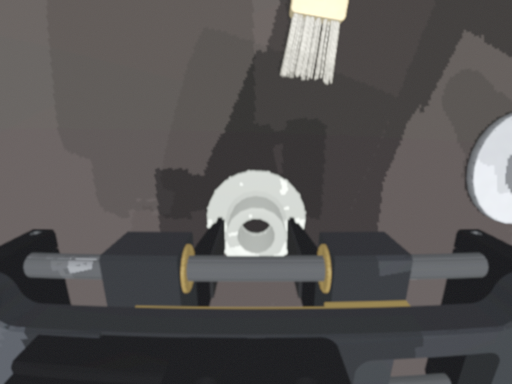

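```bash
python3 -m inch '[[[0,0,0,0,1],[0,0,0,0,1]]]';  python3 -m inch '[[[0,0,15,0,1],[0,0,30,0,1],[0,0,50,0,1],[0,0,50,0,1],[0,0,40,0,1],[0,0,0,0,1],[0,0,0,0,1]]]'; python3 - <<'E'
from h import *
d=grab('wrist','w6'); grab('side','s6'); o=get_obs(); print(o['tool_pos'],o['finger_gap'],o['wrist_force'])
c=o['tool_pos'][:2]; z=o['tool_pos'][2]
for _ in range(3):
    e=edges(d,c,12,z+29,.5,1.4,pol=1); c=e[:2]
print('bore',np.round(e,2),'rel',np.array(c)-o['tool_pos'][:2])
E
```

```text
time: 6.82
tool_pos: [522.1, -242.6, 15.2]
tcp_rot: [-3.141, -0.0, 1.343]
wrist_force: [-0.7, 0.9, -0.5]
finger_gap: 37.6
time: 7.7
tool_pos: [521.7, -242.4, 200.2]
tcp_rot: [-3.141, -0.0, 1.343]
wrist_force: [-0.8, 0.5, -1.0]
finger_gap: 37.5
[ 521.61309692 -242.3465962   199.27709768] 37.40146378684419 [-0.34001145  0.71167305 -1.08757197]
bore [ 5.2269e+02 -2.4263e+02  1.2040e+01  2.0000e-01  7.1000e+01] rel [ 1.07299468 -0.28026446]
```

View pics/w6.png

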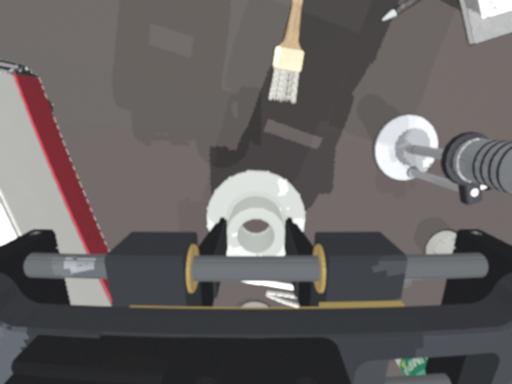

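View pics/s6.png

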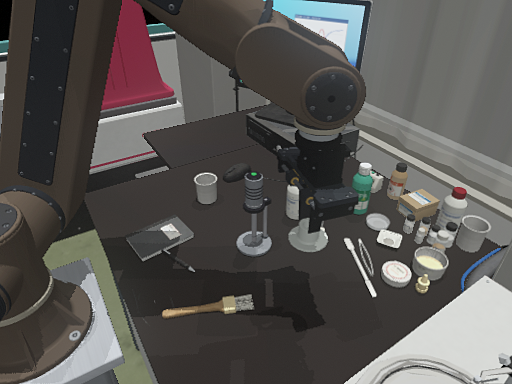

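Cover held level and lifted clear (bore at (256,232)). Carrying it over the probe at height toward the beaker.

```bash
python3 -m inch '[[[0,0,45,0,1],[0,0,45,0,1],[0,47,0,0,1],[0,47,0,0,1],[0,47,0,0,1],[0,47,0,0,1],[0,47,0,0,1],[0,47,0,0,1],[0,47,0,0,1],[0,47,0,0,1]]]'; python3 -m inch '[[[-6,47,0,0,1],[0,47,0,0,1],[0,0,-40,0,1],[0,0,-50,0,1],[0,0,-40,0,1],[0,0,0,0,1],[0,0,0,0,1],[0,0,0,0,1]]]'; python3 - <<'E'
from h import *
d=grab('wrist','w7'); grab('side','s7'); grab('top','t7'); o=get_obs(); print(o['tool_pos'],o['tcp_rot'],o['finger_gap'],o['wrist_force'])
c=o['tool_pos'][:2]; z=o['tool_pos'][2]
for _ in range(3):
    e=edges(d,c,12,z+29,.5,1.4,pol=1); c=e[:2]
print('bore',np.round(e,2),'rel',np.array(c)-o['tool_pos'][:2])
for zz in (75,):
  c=(516,227)
  for _ in range(3):
    e=edges(d,c,34,75,.85,1.2); c=e[:2]
  print('rim',np.round(e,2))
E
```

```text
time: 9.05
tool_pos: [521.7, 134.8, 289.2]
tcp_rot: [-3.14, 0.001, 1.343]
wrist_force: [0.1, -0.9, -0.6]
finger_gap: 37.5
time: 10.05
tool_pos: [516.8, 227.6, 161.8]
tcp_rot: [3.139, -0.001, 1.343]
wrist_force: [-0.2, 0.3, -0.5]
finger_gap: 37.4
[516.42406075 227.45427406 161.28695728] [ 3.14018371e+00 -9.05239392e-04  1.34300055e+00] 37.743614269257414 [0.11250305 0.46713738 0.35012946]
bore [5.1763e+02 2.2726e+02 1.1910e+01 2.1000e-01 6.0000e+01] rel [ 1.21007433 -0.19044884]
rim [515.93 227.58  35.49   1.32  54.  ]
```

View pics/w7.png

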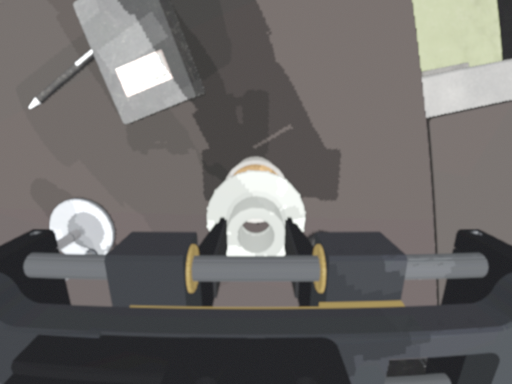

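View pics/s7.png

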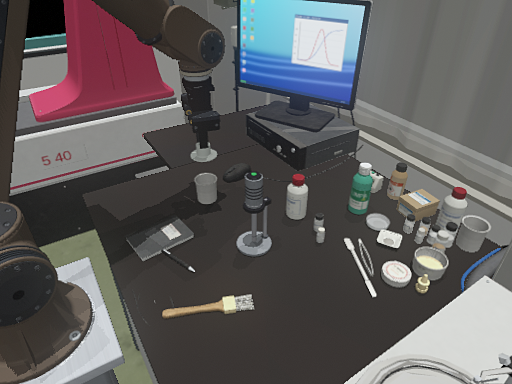

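View pics/t7.png

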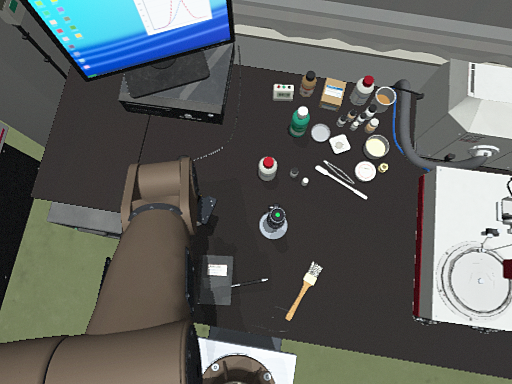

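Side view shows the cover above the beaker ((204,155) vs (206,188)). Lowering to just above the rim and comparing flange to rim in the side and wrist views.

```bash
python3 -m inch '[[[-1.2,0,-20,0,1],[0,0,-20,0,1],[0,0,-12,0,1],[0,0,0,0,1],[0,0,0,0,1]]]'; python3 - <<'E'
from h import *
d=grab('wrist','w8'); s=grab('side','s8'); o=get_obs(); print(o['tool_pos'],o['finger_gap'],o['wrist_force'])
c0=o['tool_pos'][:2]; z=o['tool_pos'][2]; c=c0
for _ in range(3):
    e=edges(d,c,12,z+29,.5,1.4,pol=1); c=e[:2]
print('bore',np.round(e,2),'rel',np.array(c)-o['tool_pos'][:2])
for n,D in (('w',d),('s',s)):
  im=cv2.cvtColor(D['image'],cv2.COLOR_RGB2BGR); 
  P=proj(D,[[516,227.4,90]])[0].astype(int)
  w,h=(100,75) if n=='w' else (60,45)
  x,y=max(P[0]-w,0),max(P[1]-h,0)
  cv2.imwrite(f'pics/z8{n}.png',cv2.resize(im[y:y+2*h,x:x+2*w],(800,600),interpolation=cv2.INTER_CUBIC)); print(n,x,y)
E
```

```text
time: 10.82
tool_pos: [515.3, 227.5, 108.9]
tcp_rot: [3.141, -0.001, 1.343]
wrist_force: [-0.9, 0.5, -0.8]
finger_gap: 37.3
[515.2692409  227.49724567 108.95510641] 36.94155368819972 [-0.23862277 -0.08651997 -0.18665938]
bore [5.1569e+02 2.2730e+02 1.2040e+01 1.8000e-01 7.1000e+01] rel [ 0.4243703  -0.19533944]
w 155 138
s 145 128
```

View pics/z8w.png

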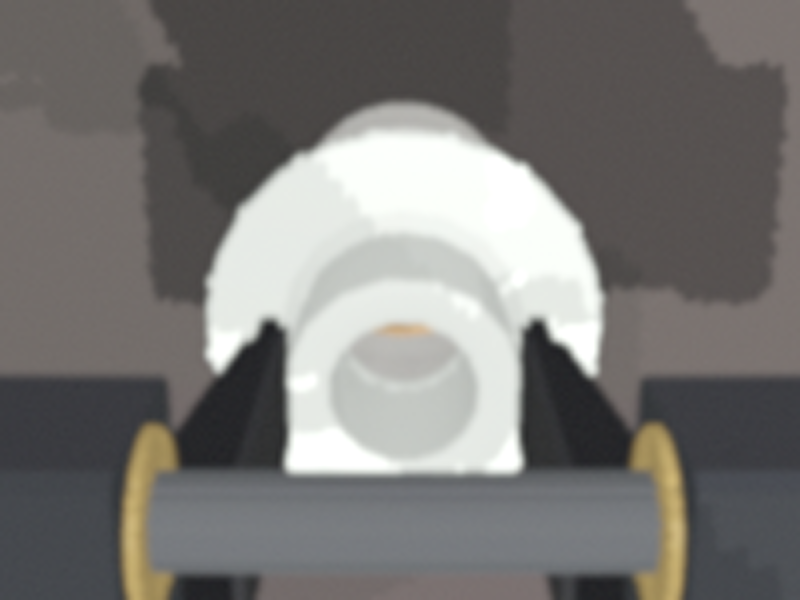

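View pics/z8s.png

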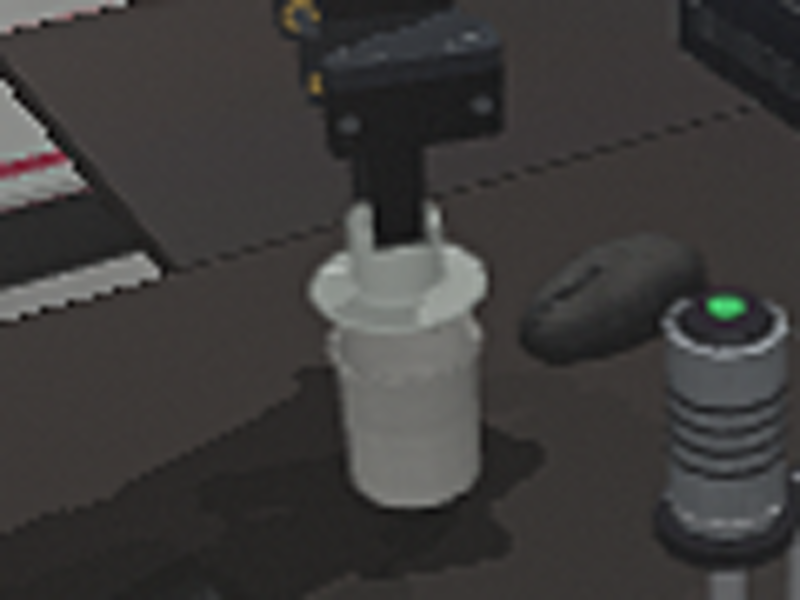

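```bash
python3 - <<'E'
from h import *
d=ld('w8'); g=d['image'].astype(float).mean(2)
# rim arc top extreme and flange top extreme along columns
up=-np.array([np.sin(1.343),-np.cos(1.343)])  # image-up world dir
A=[];B=[]
for u in range(242,274,2):
    col=cv2.GaussianBlur(d['image'].astype(np.float32).mean(2),(0,0),.7)[:,u]; dv=np.gradient(col)
    i=150+int(np.argmax(dv[150:168]));  j=i+3+int(np.argmax(dv[i+3:i+13]))
    A.append(onz(d,u,i,75)); B.append(onz(d,u,j,d and 106-0)); 
A=np.array(A);B=np.array(B)
print(A.round(1)[:,:2].tolist()); print(B.round(1)[:,:2].tolist())
for P,R in ((A,34.6),(B,38.5)):
    from scipy.optimize import least_squares
    r=least_squares(lambda c:np.hypot(P[:,0]-c[0],P[:,1]-c[1])-R,[516,227],loss='soft_l1'); print(r.x.round(2),np.std(r.fun).round(2))
E
```

```text
[[478.4, 224.4], [478.0, 226.2], [477.5, 228.1], [477.1, 229.9], [477.5, 231.5], [477.1, 233.4], [477.4, 235.0], [477.8, 236.6], [478.2, 238.3], [479.4, 239.7], [479.8, 241.4], [481.0, 242.8], [481.4, 244.4], [482.6, 245.9], [483.8, 247.4], [484.2, 249.0]]
[[477.7, 226.1], [478.1, 227.5], [477.7, 229.1], [477.3, 230.7], [477.6, 232.1], [477.9, 233.5], [478.3, 235.0], [478.6, 236.4], [478.9, 237.8], [479.3, 239.2], [480.3, 240.5], [480.7, 241.9], [481.0, 243.3], [481.3, 244.8], [482.4, 246.0], [481.3, 247.8]]
[511.95 228.28] 0.45
[516.19 228.22] 0.46
```

```bash
python3 - <<'E'
from h import *
from scipy.optimize import least_squares
d=ld('w8'); print(ray(d,256,190)[0])
G=cv2.GaussianBlur(d['image'].astype(np.float32).mean(2),(0,0),.7)
pr=lambda P,R:least_squares(lambda c:np.hypot(P[:,0]-c[0],P[:,1]-c[1])-R,[516,227],loss='soft_l1').x.round(2)
pts=[]
for u in range(244,270,1):
    i=150+int(np.argmax(np.gradient(G[:,u])[150:168])); pts.append((u,i))
for z,R in ((0,31),(3,31),(75,34)): print(z,pr(np.array([onz(d,u,v,z) for u,v in pts]),R))
# redo w1 checks: rim with radius-fixed; also side rim
for t,c in (('w1',(516,227)),('top0',(515.5,228)),('side0',(515,227))):
    D=ld(t)
    for R,lo,hi in ((34,.9,1.15),):
        for _ in range(3): e=edges(D,c,R,75,lo,hi); c=e[:2]
        print(t,np.round(e,2))
    for _ in range(3): e=edges(D,c,28,75,.7,1.15,pol=1); c=e[:2]
    print(t,'inner',np.round(e,2))
E
```

```text
[446.35159186 243.46330513 306.6764149 ]
0 [518.1  226.48]
3 [517.7  226.56]
75 [510.97 227.58]
w1 [5.1643e+02 2.2712e+02 3.5090e+01 5.1000e-01 5.6000e+01]
w1 inner [5.1539e+02 2.2751e+02 2.8620e+01 2.8000e-01 5.6000e+01]
top0 [515.1  228.34  34.8    0.6   65.  ]
top0 inner [515.06 228.5   27.93   0.54  64.  ]
side0 [514.48 226.84  35.46   1.48  69.  ]
side0 inner [514.08 225.29  27.42   0.76  55.  ]
```

```bash
python3 -m inch '[[[0.6,0,-10,0,1],[0,0,-10,0,1],[0,0,0,0,1],[0,0,0,0,1]]]'; python3 -m inch '[[[0,0,-2,0,1],[0,0,-2,0,1],[0,0,0,0,1]]]'; python3 - <<'E'
from h import *
s=grab('side','s9'); d=grab('wrist','w9'); o=get_obs(); print(o['tool_pos'],o['finger_gap'],o['wrist_force'])
im=cv2.cvtColor(s['image'],cv2.COLOR_RGB2BGR)
cv2.imwrite('pics/z9s.png',cv2.resize(im[128:218,145:265],(800,600),interpolation=cv2.INTER_CUBIC))
E
```

```text
time: 11.42
tool_pos: [515.5, 227.4, 88.1]
tcp_rot: [-3.141, 0.0, 1.343]
wrist_force: [0.1, -0.1, -1.1]
finger_gap: 37.2
time: 11.8
tool_pos: [515.5, 227.4, 84.2]
tcp_rot: [-3.141, 0.0, 1.343]
wrist_force: [0.3, 0.0, -1.4]
finger_gap: 37.0
[515.56387552 227.38011926  84.3079678 ] 37.396757968468584 [-0.30869888  0.71502804 -0.47915168]
```

View pics/z9s.png

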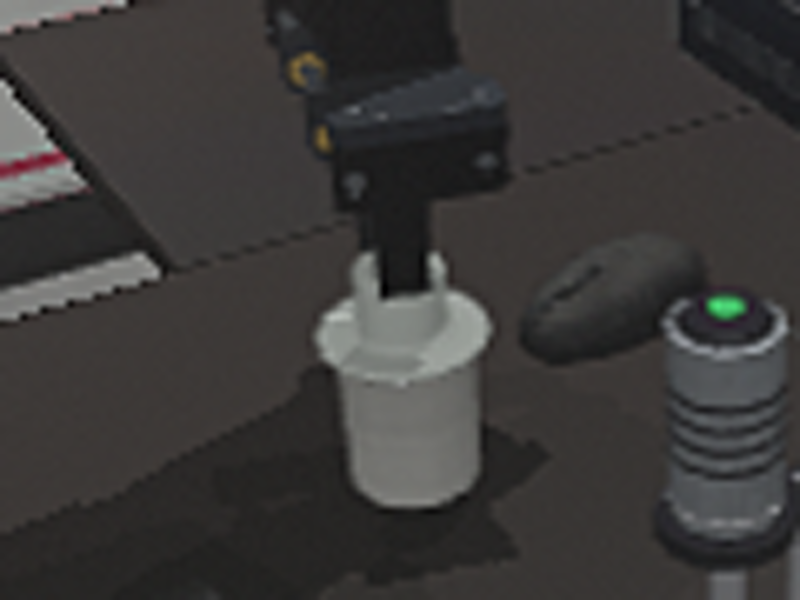

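The side view shows the skirt inside the mouth with no contact force. Seating gently.

```bash
python3 -m inch '[[[0,0,-0.7,0,1],[0,0,0,0,1],[0,0,0,0,1]]]'; python3 -m inch '[[[0,0,-0.6,0,1],[0,0,0,0,1],[0,0,0,0,1]]]';
```

```text
time: 12.28
tool_pos: [515.5, 227.4, 83.6]
tcp_rot: [3.142, -0.0, 1.343]
wrist_force: [-0.6, -0.1, -1.2]
finger_gap: 37.2
time: 12.65
tool_pos: [515.6, 227.4, 83.2]
tcp_rot: [3.141, -0.0, 1.343]
wrist_force: [-0.9, -0.3, 2.7]
finger_gap: 37.4
```

Contact at z=83.2, the expected seat height. Releasing and lifting straight up.

```bash
python3 -m inch '[[[0,0,0,0,0.62],[0,0,0,0,0.55],[0,0,0,0,0],[0,0,0,0,0],[0,0,0,0,0],[0,0,0,0,0]]]'; python3 -m inch '[[[0,0,25,0,0],[0,0,50,0,0],[0,0,50,0,0],[0,0,50,0,0],[0,0,40,0,0],[0,0,0,0,0],[0,0,0,0,0],[0,0,0,0,0]]]'; python3 - <<'E'
from h import *
s=grab('side','s10'); d=grab('wrist','w10'); t=grab('top','t10'); o=get_obs(); print(o['tool_pos'],o['finger_gap'])
for n,D in (('w',d),('s',s),('t',t)):
    c=(516,227.4)
    for _ in range(3): e=edges(D,c,38,80,.85,1.15); c=e[:2]
    print(n,'flange',np.round(e,2))
    for _ in range(3): e=edges(D,c,12,112,.5,1.4,pol=1); c=e[:2]
    print(n,'bore',np.round(e,2))
im=cv2.cvtColor(s['image'],cv2.COLOR_RGB2BGR)
cv2.imwrite('pics/z10s.png',cv2.resize(im[128:218,145:265],(800,600),interpolation=cv2.INTER_CUBIC))
E
```

```text
time: 13.4
tool_pos: [515.5, 227.4, 82.9]
tcp_rot: [-3.142, -0.0, 1.343]
wrist_force: [-0.5, -0.5, -1.0]
finger_gap: 77.1
time: 14.4
tool_pos: [515.1, 227.2, 296.6]
tcp_rot: [-3.14, 0.001, 1.343]
wrist_force: [-0.3, 0.3, 0.1]
finger_gap: 95.3
[515.40418291 227.33121281 297.10495503] 95.24160750039803
w flange [5.1570e+02 2.2737e+02 3.8960e+01 3.1000e-01 6.5000e+01]
w bore [5.1602e+02 2.2735e+02 1.0810e+01 3.6000e-01 6.8000e+01]
s flange [514.24 225.65  38.79   1.53  65.  ]
s bore [513.66 225.69  10.45   0.92  61.  ]
t flange [513.52 224.59  34.89   1.41  55.  ]
t bore [513.44 228.24   9.42   1.13  69.  ]
```

View pics/z10s.png

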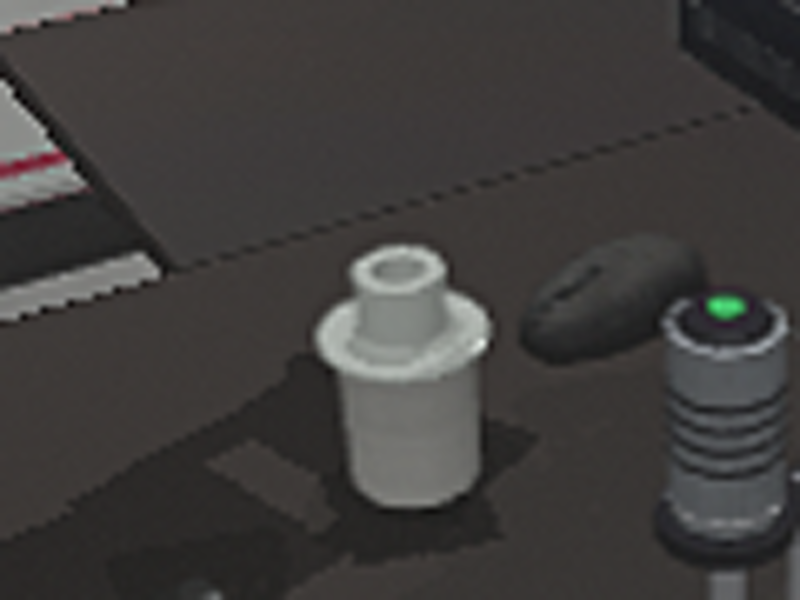

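View pics/w10.png

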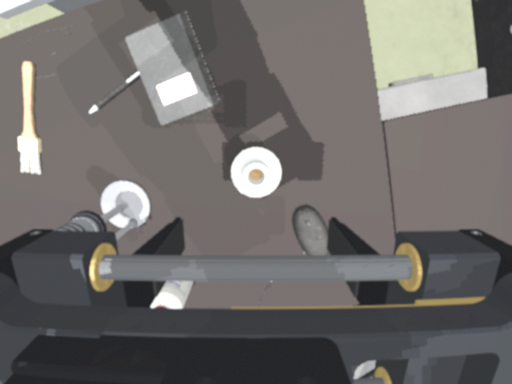

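The cover is seated and level on the rim. Next, I'll locate the probe axis from w2/top/side (cap, grip edge, foot).

```bash
python3 - <<'E'
from h import *
for t in ['w2','top0','side0']:
    d=ld(t); im=d['image'].astype(int); m=((im[...,1]>im[...,0]+60)&(im[...,1]>im[...,2]+40)).astype(np.uint8)
    p=proj(d,[[534,-26,222]])[0]; yy,xx=np.nonzero(m); k=np.hypot(xx-p[0],yy-p[1])<15
    u,v=xx[k].mean(),yy[k].mean(); print(t,k.sum(),(u.round(1),v.round(1)),onz(d,u,v,222).round(2))
    c=(534,-25)
    for _ in range(3): e=edges(d,c,46,5,.9,1.15); c=e[:2]
    print('  foot',np.round(e,2))
E
```

```text
w2 120 (np.float64(260.1), np.float64(236.2)) [531.15 -25.44 222.  ]
  foot [ 5.3219e+02 -2.5780e+01  4.6830e+01  4.3000e-01  5.2000e+01]
top0 19 (np.float64(277.2), np.float64(214.2)) [530.31 -24.58 222.  ]
  foot [531.03 -24.77  45.66   0.75  55.  ]
side0 13 (np.float64(253.3), np.float64(173.8)) [528.45 -28.01 222.  ]
  foot [532.96 -20.89  46.23   0.98  67.  ]
```

```bash
python3 -m inch '[[[0,-50,0,0,0],[0,-50,0,0,0],[0,-50,0,0,0],[0,-50,0,0,0],[0,-54,0,0,0],[0,0,0,0,0],[0,0,0,0,0],[0,0,0,0,0]]]'; python3 - <<'E'
from h import *
d=grab('wrist','w11'); print(get_obs()['tool_pos'])
im=d['image'].astype(int); m=((im[...,1]>im[...,0]+60)&(im[...,1]>im[...,2]+40)).astype(np.uint8)
p=proj(d,[[534,-26,222]])[0]; yy,xx=np.nonzero(m); k=np.hypot(xx-p[0],yy-p[1])<25
u,v=xx[k].mean(),yy[k].mean(); print(k.sum(),(u,v),onz(d,u,v,222).round(2))
c=(534,-25)
for _ in range(3): e=edges(d,c,21,215,.8,1.2,ch=None); c=e[:2]
print(np.round(e,2))
c=(534,-25)
for _ in range(3): e=edges(d,c,46,5,.9,1.15); c=e[:2]
print('  foot',np.round(e,2))
E
```

```text
time: 15.55
tool_pos: [515.5, -25.5, 297.9]
tcp_rot: [-3.141, -0.0, 1.344]
wrist_force: [0.8, 0.6, -0.8]
finger_gap: 95.4
[515.51841859 -25.51385399 297.88724153]
112 (np.float64(259.13392857142856), np.float64(209.1875)) [531.05 -25.31 222.  ]
[ 5.3091e+02 -2.5460e+01  2.1400e+01  5.3000e-01  5.7000e+01]
  foot [ 5.3194e+02 -2.5640e+01  4.6790e+01  3.8000e-01  5.1000e+01]
```

View pics/w11.png

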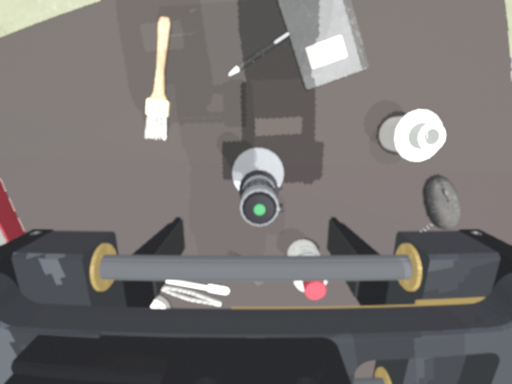

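Probe axis at (531.1, -25.5) (cap at (259,209) in the wrist view). Moving over and descending partway, then re-checking.

```bash
python3 -m inch '[[[15.5,0,0,0,0],[0,0,-20,0,0],[0,0,-20,0,0],[0,0,-20,0,0],[0,0,-20,0,0],[0,0,0,0,0],[0,0,0,0,0]]]'; python3 - <<'E'
from h import *
d=grab('wrist','w12'); s=grab('side','s12'); print(get_obs()['tool_pos'])
im=d['image'].astype(int); m=((im[...,1]>im[...,0]+60)&(im[...,1]>im[...,2]+40)).astype(np.uint8)
p=proj(d,[[531,-25.5,222]])[0]; yy,xx=np.nonzero(m); k=np.hypot(xx-p[0],yy-p[1])<25
u,v=xx[k].mean(),yy[k].mean(); print(k.sum(),(u,v),onz(d,u,v,222).round(2))
E
```

```text
time: 16.48
tool_pos: [531.8, -26.4, 218.6]
tcp_rot: [3.141, -0.0, 1.343]
wrist_force: [0.6, -0.7, -0.3]
finger_gap: 94.8
[531.62901862 -26.53982075 218.78069356]
204 (np.float64(256.65686274509807), np.float64(220.62745098039215)) [531.15 -25.44 222.  ]
```

View pics/w12.png

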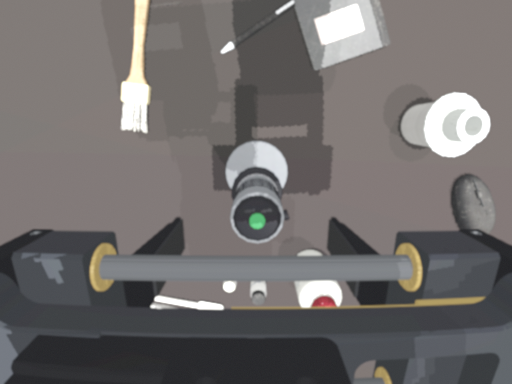

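View pics/s12.png

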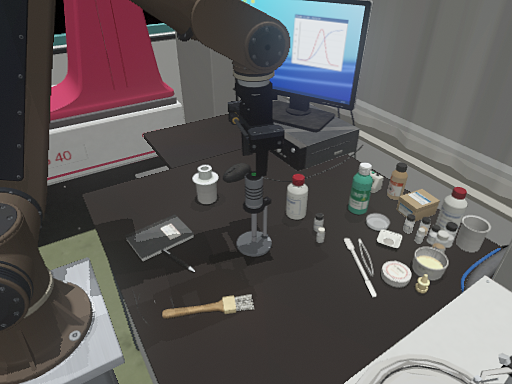

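```bash
python3 -m inch '[[[0,1.1,-20,0,0],[0,0,-20,0,0],[0,0,-15,0,0],[0,0,-7.3,0,0],[0,0,0,0,0],[0,0,0,0,0]]]'; python3 -m inch '[[[0,0,0,0,1],[0,0,0,0,1],[0,0,0,0,1],[0,0,0,0,1],[0,0,0,0,1],[0,0,0,0,1],[0,0,0,0,1]]]'; python3 - <<'E'
from h import *
d=grab('wrist','w13'); s=grab('side','s13');o=get_obs(); print(o['tool_pos'],o['finger_gap'],o['wrist_force'])
im=cv2.cvtColor(s['image'],cv2.COLOR_RGB2BGR)
cv2.imwrite('pics/z13s.png',cv2.resize(im[125:260,190:370],(800,600),interpolation=cv2.INTER_CUBIC))
E
```

```text
time: 17.32
tool_pos: [531.4, -25.6, 156.2]
tcp_rot: [3.141, -0.0, 1.343]
wrist_force: [0.3, -0.3, 0.2]
finger_gap: 95.2
time: 18.2
tool_pos: [531.0, -25.5, 155.6]
tcp_rot: [-3.142, -0.0, 1.343]
wrist_force: [0.4, 0.8, -0.3]
finger_gap: 41.6
[531.01945846 -25.47162688 155.64270314] 41.78834192890035 [0.15672369 0.8983744  0.15758538]
```

View pics/z13s.png

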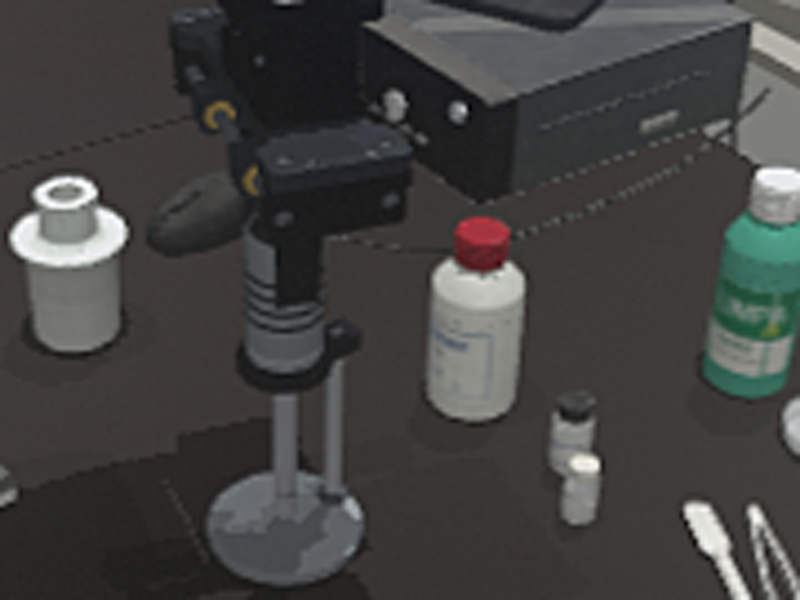

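Gripped at 41.8 mm (42 mm grip). Lifting straight up.

```bash
python3 -m inch '[[[0,0,5,0,1],[0,0,10,0,1],[0,0,15,0,1],[0,0,20,0,1],[0,0,30,0,1],[0,0,30,0,1],[0,0,30,0,1],[0,0,0,0,1],[0,0,0,0,1],[0,0,0,0,1]]]'; python3 - <<'E'
from h import *
d=grab('wrist','w14'); s=grab('side','s14');grab('top','t14');o=get_obs(); print(o['tool_pos'],o['tcp_rot'],o['finger_gap'],o['wrist_force'])
im=cv2.cvtColor(s['image'],cv2.COLOR_RGB2BGR)
cv2.imwrite('pics/z14s.png',cv2.resize(im[85:265,150:390],(800,600),interpolation=cv2.INTER_CUBIC))
E
```

```text
time: 19.55
tool_pos: [530.6, -25.4, 294.5]
tcp_rot: [-3.14, 0.0, 1.343]
wrist_force: [0.1, 0.4, -2.7]
finger_gap: 41.6
[530.8908879  -25.49435951 294.97488913] [-3.14041172e+00 -4.91017762e-05  1.34302192e+00] 41.35822027937464 [ 0.51891973  0.20975357 -2.66770617]
```

View pics/z14s.png

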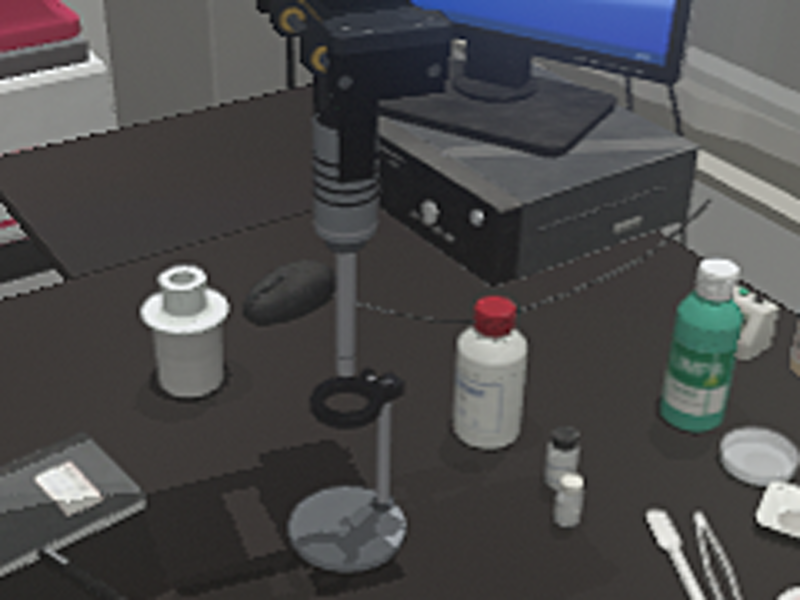

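View pics/w14.png

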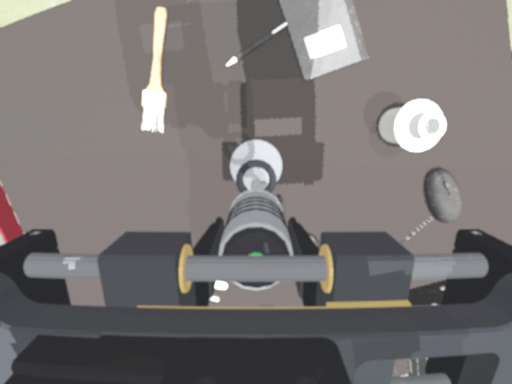

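The probe is clear of the ring, hanging straight in the side view (horn at x≈346 of the crop, top to bottom). I'll quantify tilt from the horn's edges in the wrist and side views.

```bash
python3 - <<'E'
from h import *
T=np.array([530.9,-25.5,294.9]); ax=lambda z:[T[0],T[1],z]
for t in ('w14','s14'):
    d=ld(t); zt=T[2]+19-157
    P=proj(d,[ax(zt),ax(zt+30),ax(zt+60),ax(zt+100)]); print(t,P.round(1).tolist())
d=ld('w14'); im=cv2.cvtColor(d['image'],cv2.COLOR_RGB2BGR); cv2.imwrite('pics/z14w.png',cv2.resize(im[130:250,175:335],(800,600),interpolation=cv2.INTER_CUBIC))
G=cv2.GaussianBlur(ld('s14')['image'].astype(np.float32).mean(2),(0,0),.6)
for v in range(160,200,4): print(v,G[v,245:262].astype(int))
E
```

```text
w14 [[255.6, 183.1], [255.6, 188.5], [255.6, 195.1], [255.6, 206.3]]
s14 [[253.8, 196.1], [253.7, 185.7], [253.7, 174.9], [253.6, 159.8]]
160 [57 58 57 55 52 54 57 56 58 60 60 55 52 55 56 56 56]
164 [65 62 59 56 56 65 83 95 97 96 93 77 57 55 56 56 56]
168 [55 53 50 46 42 55 80 95 97 97 93 77 57 55 56 57 56]
172 [39 37 36 34 36 57 83 96 98 97 92 76 57 56 56 56 56]
176 [36 40 47 54 57 66 85 97 98 97 91 80 75 68 66 73 62]
180 [58 58 58 57 57 66 84 97 99 97 90 72 57 56 56 57 57]
184 [58 58 58 57 57 65 85 96 99 97 89 72 57 55 56 57 57]
188 [58 58 57 57 58 66 85 97 98 97 88 71 57 56 57 57 56]
192 [58 58 58 57 57 65 77 82 85 85 79 68 57 56 57 57 57]
196 [ 57  58  58  58  57  63  80  97 101  98  88  70  54  44  36  37  41]
```

View pics/z14w.png

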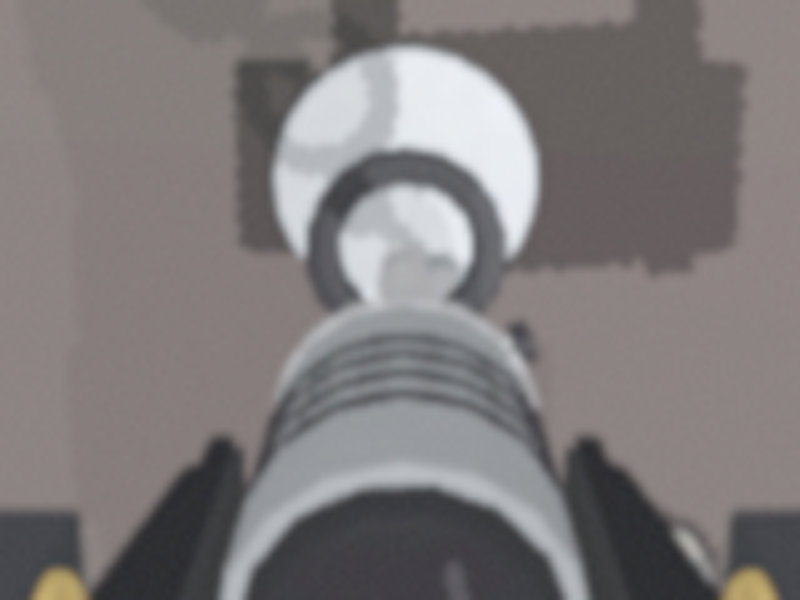

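```bash
python3 -m inch '[[[-1,20,0,0,1],[-2,35,0,0,1],[-3,40,0,0,1],[-3,45,0,0,1],[-3,45,0,0,1],[-2,38,0,0,1],[-1,20,0,0,1],[0,10,0,0,1],[0,0,0,0,1],[0,0,0,0,1]]]'; python3 -m inch '[[[0,0,0,0,1],[0,0,0,0,1],[0,0,0,0,1]]]'; python3 - <<'E'
from h import *
d=grab('wrist','w15'); s=grab('side','s15');t=grab('top','t15');o=get_obs(); print(o['tool_pos'],o['tcp_rot'],o['finger_gap'],o['wrist_force'])
for D,n,b in ((d,'w',(130,250,175,335)),(s,'s',(70,220,105,305))):
    im=cv2.cvtColor(D['image'],cv2.COLOR_RGB2BGR); cv2.imwrite(f'pics/z15{n}.png',cv2.resize(im[b[0]:b[1],b[2]:b[3]],(800,600),interpolation=cv2.INTER_CUBIC))
E
```

```text
time: 20.95
tool_pos: [516.2, 226.7, 295.6]
tcp_rot: [-3.142, 0.0, 1.342]
wrist_force: [-0.2, 0.1, -2.5]
finger_gap: 41.5
time: 21.32
tool_pos: [516.1, 227.2, 295.7]
tcp_rot: [3.142, -0.0, 1.343]
wrist_force: [-0.2, -0.4, -3.4]
finger_gap: 41.2
[516.03927894 227.40490392 295.69849384] [ 3.14155417e+00 -1.14543852e-04  1.34286955e+00] 41.27178245129126 [ 0.23204924  0.18311109 -2.87687751]
```

View pics/z15w.png

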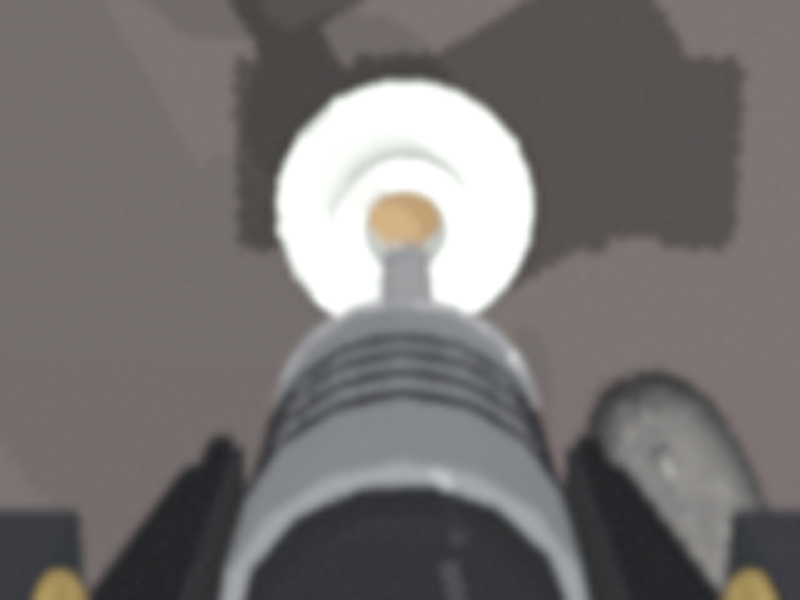

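View pics/z15s.png

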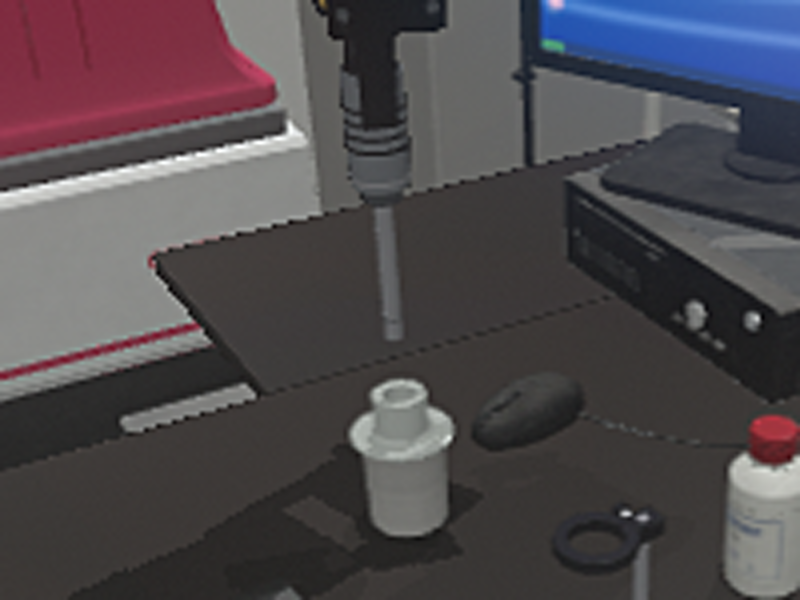

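```bash
python3 - <<'E'
from h import *
d=ld('w15'); s=ld('s15'); T=np.array([516.04,227.35,295.7]); zt=T[2]-138
up=np.array([-.974,.225,0])
print('wrist tip front edge', proj(d,[[T[0],T[1],zt]+up*6.5]))
G=cv2.GaussianBlur(d['image'].astype(np.float32),(0,0),.5)
print(G[168:195,256].astype(int).tolist())
for v in (183,186,189): print(v,G[v,244:268].mean(1).astype(int))
print('side axis z 112,157,180,250', proj(s,[[T[0],T[1],z] for z in (112,zt,zt+30,zt+60,zt+95)]).round(2).tolist())
g=cv2.GaussianBlur(s['image'].astype(np.float32).mean(2),(0,0),.5)
for v in range(122,158,3): print(v,g[v,194:212].astype(int))
for t in ('s10','s15'):
    D=ld(t);
    g=D['image'].astype(int).mean(2)
for v in range(164,173): print(v,g[v,194:216].astype(int))
E
```

```text
wrist tip front edge [[255.6257444  177.27677491]]
[[221, 210, 192], [199, 172, 138], [194, 164, 121], [198, 166, 123], [203, 171, 127], [208, 176, 131], [210, 178, 133], [210, 178, 134], [209, 177, 135], [203, 175, 140], [189, 169, 149], [170, 162, 157], [157, 156, 159], [154, 155, 159], [157, 158, 161], [159, 159, 162], [160, 160, 163], [160, 160, 162], [160, 159, 162], [158, 158, 161], [156, 157, 160], [158, 159, 163], [159, 161, 164], [151, 153, 157], [140, 144, 147], [135, 140, 143], [132, 137, 140]]
183 [255 255 255 255 254 253 241 202 165 157 158 160 160 160 159 162 190 235
 253 254 255 255 255 255]
186 [255 255 255 255 254 253 237 197 164 158 160 161 161 160 159 160 179 227
 252 254 255 255 255 255]
189 [254 254 253 252 250 241 221 187 161 157 159 160 160 161 164 164 174 209
 243 251 253 254 254 254]
side axis z 112,157,180,250 [[204.59, 167.53], [203.35, 153.79], [202.51, 144.4], [201.64, 134.71], [200.6, 123.0]]
122 [60 59 60 61 75 98 99 98 88 66 59 59 60 60 59 59 60 59]
125 [60 60 59 59 70 95 99 98 90 72 58 58 59 58 59 59 59 59]
128 [60 59 60 59 66 88 98 98 95 80 58 57 59 
[... 777 characters left out ...]
2 148  94  64  50
  56  57  58  58]
166 [ 59  58  56  53  60 100 154 190 180 167 161 149 158 178 185 181 142  52
  53  57  57  56]
167 [ 58  57  53  65 140 192 176 142 116 125 129 130 129 123 133 160 153 102
  49  56  57  57]
168 [ 58  57  52  95 163 180 151 103 119 127 131 132 130 125 131 152 164 140
  47  55  58  58]
169 [ 57  56  51  89 157 183 164 118 120 127 130 132 133 137 156 182 170 111
  45  54  57  57]
170 [ 57  56  52  67 126 158 144 142 135 137 150 155 166 182 173 151 116  99
  48  49  54  56]
171 [ 57  57  50  59  97 127 139 151 156 172 180 174 171 154 122 118 116 111
  94  66  56  49]
172 [ 54  52  53  68 102 128 130 130 130 128 129 127 126 127 125 122 116 136
 169 154 118  73]
```

The wrist view shows the horn tip (u≈255.7) laterally aligned with the bore; the side view shows it vertical. Lowering to just above the collar mouth for an in-plane comparison.

```bash
python3 -m inch '[[[-0.4,0,-15,0,1],[0,0,-15,0,1],[0,0,-8,0,1],[0,0,0,0,1],[0,0,0,0,1],[0,0,0,0,1]]]'; python3 - <<'E'
from h import *
d=grab('wrist','w16'); s=grab('side','s16');o=get_obs(); print(o['tool_pos'],o['tcp_rot'],o['finger_gap'],o['wrist_force'])
for D,n,b in ((d,'w',(150,225,205,305)),(s,'s',(110,200,145,265))):
    im=cv2.cvtColor(D['image'],cv2.COLOR_RGB2BGR); cv2.imwrite(f'pics/z16{n}.png',cv2.resize(im[b[0]:b[1],b[2]:b[3]],(800,600),interpolation=cv2.INTER_CUBIC))
c=(516,227.4)
for _ in range(3): e=edges(d,c,12,112,.5,1.4,pol=1); c=e[:2]
print('bore',np.round(e,2))
T=o['tool_pos']
print(proj(d,[[T[0],T[1],T[2]-138]+np.array([-.974,.225,0])*6.5]), proj(d,[[516,227.4,112]]))
E
```

```text
time: 22.22
tool_pos: [515.8, 227.5, 258.1]
tcp_rot: [3.141, -0.0, 1.343]
wrist_force: [0.2, 0.0, -2.7]
finger_gap: 42.0
[515.72712498 227.53057855 257.97610713] [ 3.14104015e+00 -4.09910433e-04  1.34301011e+00] 41.687481087456085 [ 0.01111515  0.04527214 -2.26358245]
bore [5.1589e+02 2.2712e+02 1.1190e+01 3.4000e-01 6.0000e+01]
[[255.48175473 177.20339211]] [[255.43917527 181.29775012]]
```

View pics/z16w.png

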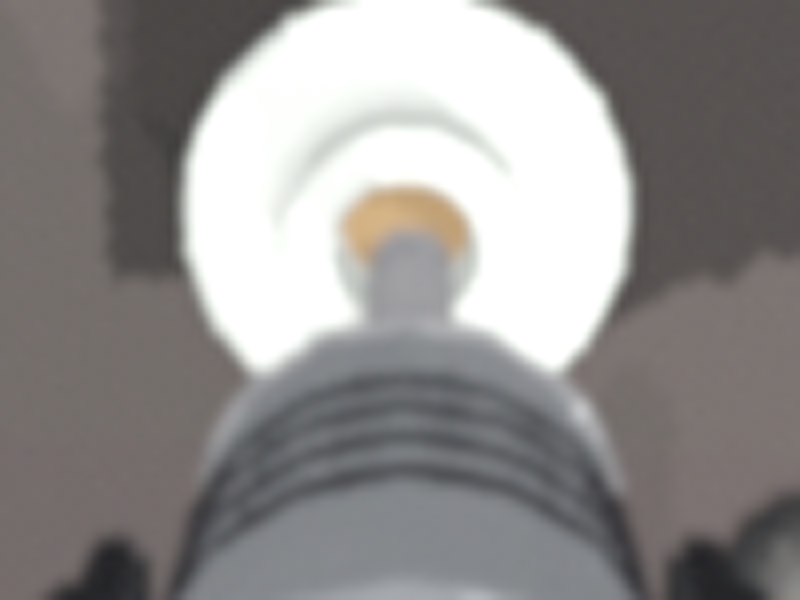

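View pics/z16s.png

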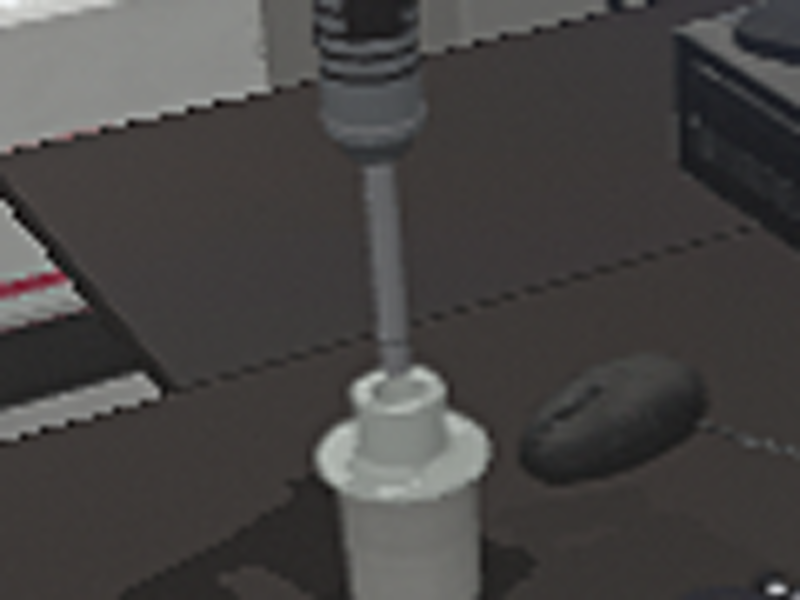

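```bash
python3 - <<'E'
from h import *
s=ld('s16'); o=(515.75,227.45); R=cv2.Rodrigues(s['rvec'])[0]; print('right',R[0].round(3))
g=s['image'].astype(np.float32).mean(2)
def ctr(z,w):
    p=proj(s,[[*o,z]])[0]; u,v=p; px=375/np.linalg.norm(R@[*o,z]+s['tvec'])*w
    uu=np.arange(u-px*1.3-2,u+px*1.3+2,.05,dtype=np.float32)
    val=cv2.remap(cv2.GaussianBlur(g,(0,0),.5),uu[None],np.full((1,len(uu)),v,np.float32),cv2.INTER_LINEAR)[0]
    dv=np.gradient(val); L=uu<u; 
    a=uu[L][np.argmax(dv[L])]; b=uu[~L][np.argmin(dv[~L])]
    # half-level
    return (a+b)/2-u,b-a
for z in (220,210,200,190,180,170,160,150,140,135,130): print('horn',z,np.round(ctr(z,6.5),2))
for z in (106,103,100,97,94,91): print('collar',z,np.round(ctr(z,20),2))
for z in (65,55,45,35,25): print('beaker',z,np.round(ctr(z,31),2))
E
```

```text
right [ 0.849 -0.529  0.005]
horn 220 [0.88 2.25]
horn 210 [-0.51  4.25]
horn 200 [-0.29  4.75]
horn 190 [0.12 4.65]
horn 180 [-0.24  3.5 ]
horn 170 [-0.68  4.  ]
horn 160 [-0.12  5.5 ]
horn 150 [0.05 4.5 ]
horn 140 [-0.42  4.25]
horn 135 [-0.33  3.5 ]
horn 130 [-0.65  4.25]
collar 106 [-0.06 14.4 ]
collar 103 [-0.37 14.25]
collar 100 [-0.11 14.75]
collar 97 [ 0.55 15.85]
collar 94 [ 0.44 19.4 ]
collar 91 [-0.12 20.75]
beaker 65 [-1.45 24.25]
beaker 55 [-3.11 15.5 ]
beaker 45 [-0.42 20.75]
beaker 35 [ 0.02 19.5 ]
beaker 25 [-0.57 20.  ]
```

Wrist (depth direction) hints at about +1.5 mm in x while the side view says ~0. Rotating the tool 86° about the probe axis will let the wrist camera measure x laterally.

```bash
python3 -m inch '[[[0,0,5,-0.18,1],[0,0,0,-0.18,1],[0,0,0,-0.18,1],[0,0,0,-0.18,1],[0,0,0,-0.18,1],[0,0,0,-0.18,1],[0,0,0,-0.18,1],[0,0,0,-0.18,1],[0,0,0,0,1],[0,0,0,0,1]]]'; python3 -m inch '[[[0,0,-5,0,1],[0,0,0,0,1],[0,0,0,0,1]]]'; python3 - <<'E'
from h import *
d=grab('wrist','w17'); s=grab('side','s17');o=get_obs(); print(o['tool_pos'],o['tcp_rot'],o['finger_gap'],o['wrist_force'],o['joint_pos'])
for D,n,b in ((d,'w',(150,225,205,305)),):
    im=cv2.cvtColor(D['image'],cv2.COLOR_RGB2BGR); cv2.imwrite(f'pics/z17{n}.png',cv2.resize(im[b[0]:b[1],b[2]:b[3]],(800,600),interpolation=cv2.INTER_CUBIC))
T=o['tool_pos']
for t in ('w16','w17'):
    D=ld(t);R=cv2.Rodrigues(D['rvec'])[0]; up=-R[1]*[1,1,0]; up/=np.linalg.norm(up); 
    print(t,'right',R[0].round(2),'up',up.round(2),'tipfront',proj(D,[[*T[:2],T[2]-138]+up*6.5]).round(2),'tip',proj(D,[[*T[:2],T[2]-138]]).round(2),'mouth',proj(D,[[*T[:2],112]]).round(2))
    c=(516,227.4)
    for _ in range(3): e=edges(D,c,12,112,.5,1.4,pol=1); c=e[:2]
    print('bore',np.round(e,2))
    g=cv2.GaussianBlur(D['image'].astype(np.float32).mean(2),(0,0),.4)
    for v in (181,184,187): print(v,g[v,242:270].astype(int))
E
```

```text
time: 23.58
tool_pos: [515.7, 227.5, 262.8]
tcp_rot: [-3.142, -0.0, -0.093]
wrist_force: [-0.2, -0.1, -2.2]
finger_gap: 41.4
time: 23.95
tool_pos: [515.6, 227.5, 257.6]
tcp_rot: [3.142, 0.0, -0.096]
wrist_force: [-0.6, 0.1, -3.2]
finger_gap: 41.8
[515.66052199 227.47869593 257.67830221] [-3.14157733e+00 -1.14506188e-04 -9.67051301e-02] 41.13408112704329 [ 0.97411626  1.22527049 -2.98760167] [ 2.98284259e-01  3.38244146e-01  1.61620117e+00 -3.22603847e-05
  1.18703575e+00  3.95001465e-01]
w16 right [0.23 0.97 0.  ] up [-0.97  0.23 -0.  ] tipfront [[255.44 177.11]] tip [[255.44 182.28]] mouth [[255.44 181.03]]
bore [5.1589e+02 2.2712e+02 1.1190e+01 3.4000e-01 6.0000e+01]
181 [255 255 254 254 241 210 196 179 165 158 154 153 154 155 155 157 158 157
 157 164 175 188 215 251 254 255 255 255]
184 [255 255 255 254 253 224 202 195 183 165 156 157 160 161 160 160 159 159
 162 176 190 204 234 254 254 255 255 255]
187 [255 255 255 255 254 254 235 209 182 162 156 157 158 159 159 159 159 158
 162 186 224 252 254 255 255 255 255 255]
w17 right [ 1.  -0.1 -0. ] up [ 0.1  1.  -0. ] tipfront [[256.05 176.91]] tip [[256.05 182.08]] mouth [[256.04 180.83]]
bore [5.1599e+02 2.2684e+02 1.1310e+01 2.3000e-01 5.1000e+01]
181 [254 254 255 254 251 224 197 186 172 159 155 156 158 160 160 162 164 162
 158 160 168 179 187 206 235 254 254 255]
184 [250 254 254 250 235 217 201 191 181 164 154 157 160 162 163 164 164 164
 164 174 189 193 200 223 248 254 254 255]
187 [229 229 231 232 232 231 225 209 185 161 153 155 158 161 161 162 163 164
 165 176 200 223 245 254 254 255 255 255]
```

View pics/z17w.png

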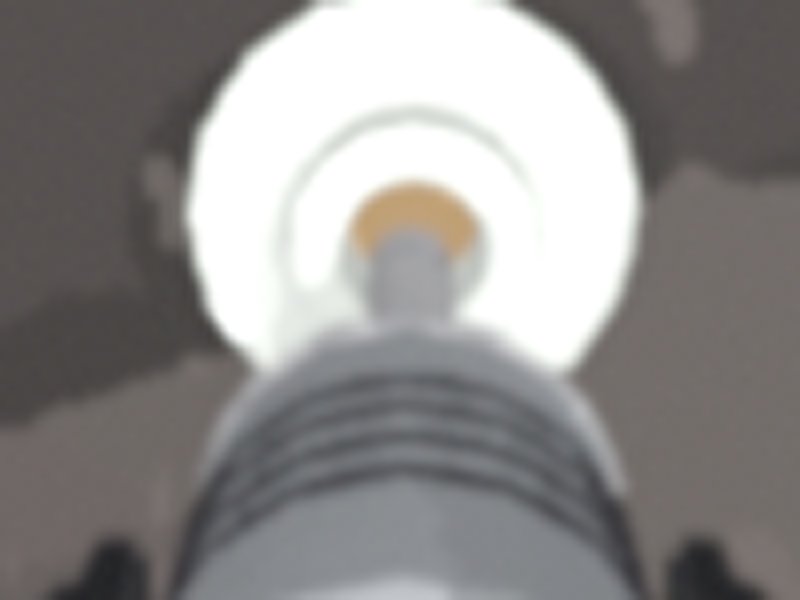

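With the camera's right axis along +x, the bore centre (u≈256.4) sits ~0.7 mm to +x of the horn (255.75). The depth hint was therefore a bias shared by both views. I'll correct (+0.7, -0.3) and begin lowering.

```bash
python3 -m inch '[[[0.7,-0.3,0,0,1],[0,0,0,0,1],[0,0,-5,0,1],[0,0,-5,0,1],[0,0,-5,0,1],[0,0,0,0,1],[0,0,0,0,1]]]'; python3 - <<'E'
from h import *
d=grab('wrist','w18'); s=grab('side','s18');o=get_obs(); print(o['tool_pos'],o['wrist_force'])
for D,n,b in ((d,'w',(150,225,205,305)),(s,'s',(110,200,145,265))):
    im=cv2.cvtColor(D['image'],cv2.COLOR_RGB2BGR); cv2.imwrite(f'pics/z18{n}.png',cv2.resize(im[b[0]:b[1],b[2]:b[3]],(800,600),interpolation=cv2.INTER_CUBIC))
E
```

```text
time: 24.92
tool_pos: [516.4, 227.2, 242.7]
tcp_rot: [-3.142, -0.0, -0.097]
wrist_force: [0.5, -0.3, -2.7]
finger_gap: 41.6
[516.42536076 227.20874354 242.81511603] [ 0.77644461 -0.00608407 -2.85470884]
```

View pics/z18w.png

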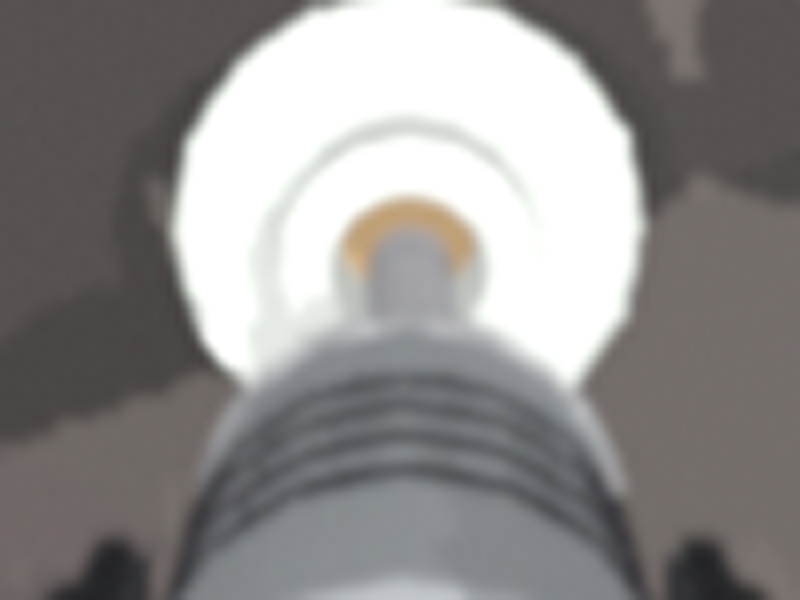

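View pics/z18s.png

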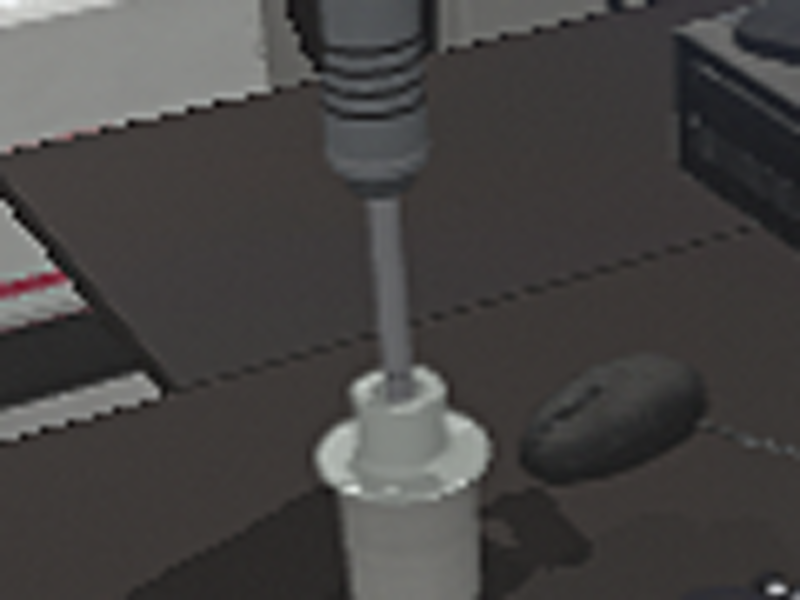

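The horn is inside the mouth, centred (bore and horn both at crop x≈411). Continuing down in stages while watching force.

```bash
python3 -m inch '[[[0,0,-8,0,1],[0,0,-10,0,1],[0,0,-10,0,1],[0,0,-10,0,1],[0,0,-5,0,1],[0,0,0,0,1],[0,0,0,0,1]]]'; python3 - <<'E'
from h import *
d=grab('wrist','w19'); s=grab('side','s19');o=get_obs(); print(o['tool_pos'],o['wrist_force'],o['ft_torque'])
for D,n,b in ((d,'w',(150,225,205,305)),(s,'s',(110,200,145,265))):
    im=cv2.cvtColor(D['image'],cv2.COLOR_RGB2BGR); cv2.imwrite(f'pics/z19{n}.png',cv2.resize(im[b[0]:b[1],b[2]:b[3]],(800,600),interpolation=cv2.INTER_CUBIC))
E
```

```text
time: 25.9
tool_pos: [516.5, 227.2, 199.9]
tcp_rot: [-3.141, -0.001, -0.097]
wrist_force: [-0.7, 0.0, -3.5]
finger_gap: 41.3
[516.48309111 227.23297379 199.99786703] [-1.08552437  0.18121221 -1.58043065] [-0.15196521  0.10880108  0.00042632]
```

View pics/z19w.png

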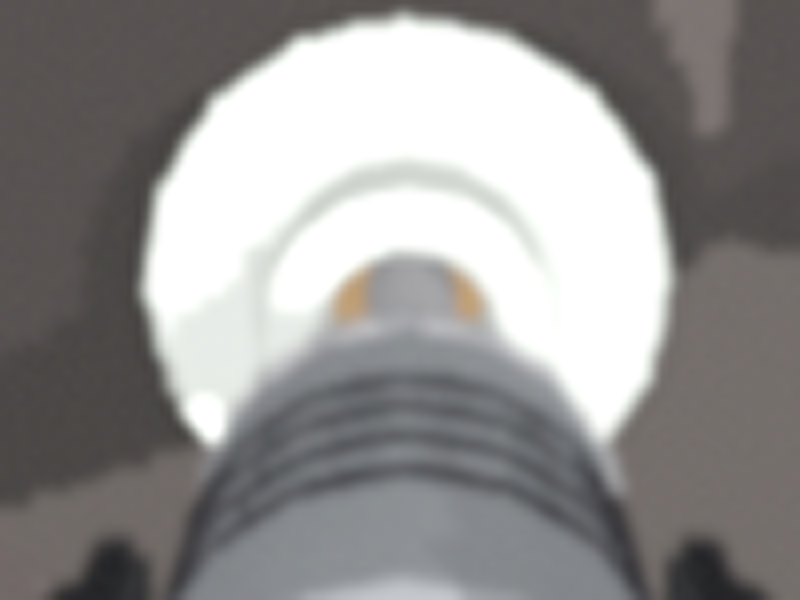

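View pics/z19s.png

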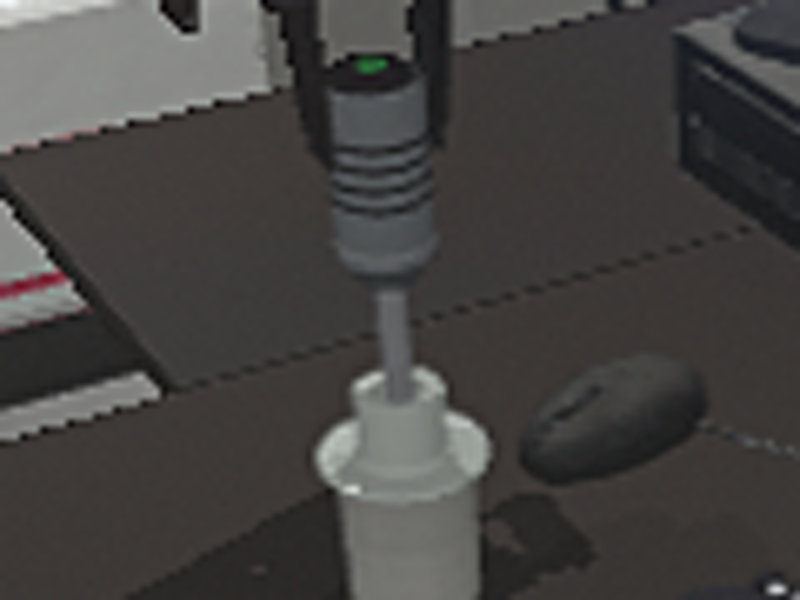

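Gaps on both sides are equal (orange left 333–368, right 452–485). Going to final depth.

```bash
python3 -m inch '[[[0,0,-10,0,1],[0,0,-10,0,1],[0,0,-10,0,1],[0,0,-8,0,1],[0,0,-4,0,1],[0,0,-2,0,1],[0,0,0,0,1],[0,0,0,0,1],[0,0,0,0,1],[0,0,0,0,1]]]'; python3 - <<'E'
from h import *
d=grab('wrist','w20'); s=grab('side','s20'); t=grab('top','t20');o=get_obs(); print(o['tool_pos'],o['tcp_rot'],o['wrist_force'],o['ft_torque'],abs(o['joint_vel']).max(),o['finger_gap'])
for D,n,b in ((d,'w',(150,225,205,305)),(s,'s',(110,200,145,265))):
    im=cv2.cvtColor(D['image'],cv2.COLOR_RGB2BGR); cv2.imwrite(f'pics/z20{n}.png',cv2.resize(im[b[0]:b[1],b[2]:b[3]],(800,600),interpolation=cv2.INTER_CUBIC))
print('side collar top axis & nose', proj(s,[[*o['tool_pos'][:2],z] for z in (112,123,135)]))
E
```

```text
time: 27.25
tool_pos: [516.4, 227.2, 155.8]
tcp_rot: [-3.142, -0.0, -0.097]
wrist_force: [-0.6, -0.6, -2.9]
finger_gap: 41.7
[516.33088747 227.19701187 155.70349637] [-3.14155787e+00 -1.44437054e-04 -9.69653267e-02] [-0.38447696 -0.04822758 -2.86656779] [-0.1643256   0.11207969  0.02071603] 0.0022546953004381125 41.45604158909482
side collar top axis & nose [[204.69814272 167.53081635]
 [204.40645363 164.28054831]
 [204.08468786 160.69261092]]
```

View pics/z20w.png

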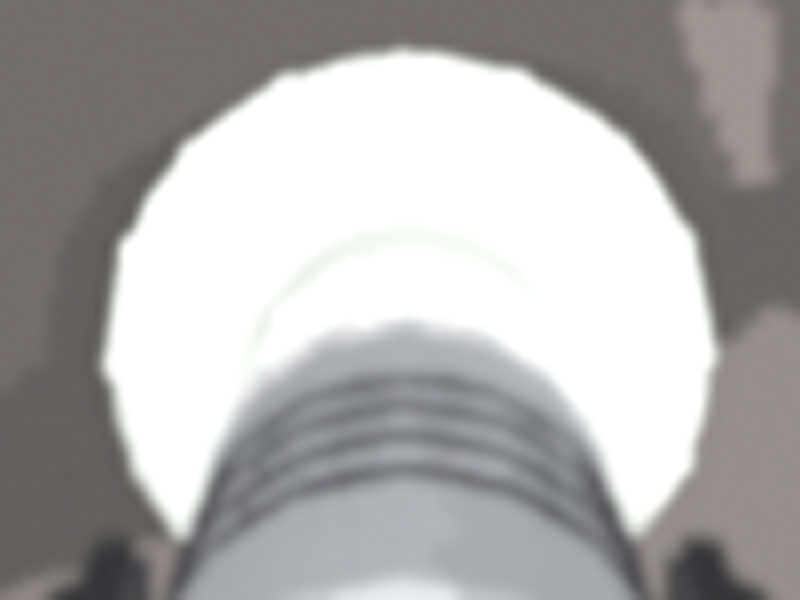

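View pics/z20s.png

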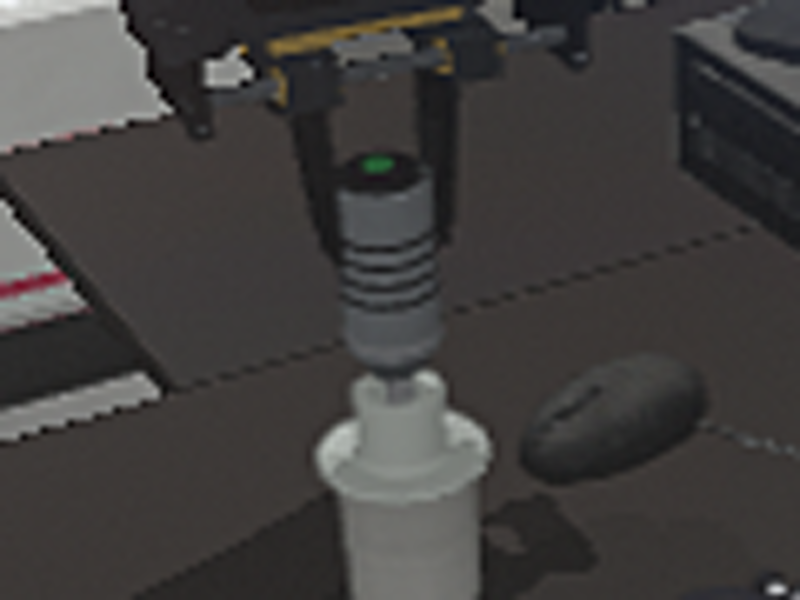

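View pics/s20.png

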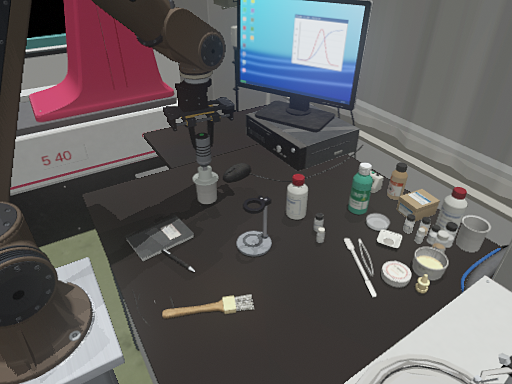

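Final pose is reached: the nose sits ~11 mm above the collar, the cover stays seated and unmoved, forces show only the probe's weight, and the arm is still. Handing in.

```bash
python3 - <<'E'
from h import *
print(hand_in()); o=get_obs(); print(o['time'],o['tool_pos'],o['wrist_force'])
E
```

```text
the job is handed in; nothing more can be done
None
the job is handed in; nothing more can be done
```

I fitted the cover on the beaker, skirt down on the rim, and let go of it. Then I lifted the probe from its rest and lowered the horn through the collar. I handed in at about 27 s, still holding the probe.

**Last checks**
- **Height:** the TCP is at z = 155.7 mm, which puts the tip about 18 mm above the bench, so about 15 mm above the beaker's inner floor. That depth comes from the TCP height and the given dimensions, because the tip itself is out of sight inside the beaker. The probe's nose should sit about 11 mm above the collar, by the same reckoning.
- **Upright and still:** the tool points straight down to within 0.001 rad and the joint speeds are near zero.
- **No contact seen:** the wrist force stayed at the probe's weight, about 3 N, all the way down. The beaker and cover have not shifted in the side view.
- **Centring:** with the horn just in the collar, the wrist view showed equal gaps on both sides.

**Where measurements disagreed**
- **Tip offset:** the wrist view hinted that the tip was 1.5 mm off along x, while the side view showed none. A second wrist view with the tool turned about 82° showed the hint was a camera bias. I corrected by +0.7 mm in x and −0.3 mm in y, which should leave the horn centred to about 1 mm, inside 5.5 mm of play. I last checked centring along y before turning the tool, not at the final depth.
- **Collar grip:** the fingers read 37.4 mm on the 40 mm collar, but it held firm. I don't know why the reading was low.

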